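Clear the mud and post the paw balm through the store's flap

ROBOT

A 6-joint arm with a two-finger parallel gripper is mounted at the origin on the work surface. World frame = base frame: x ahead of the robot, y to its left, z up, the work surface at z = 0. Lengths are in mm, angles in rad, forces in N, time in s.
With the tool pointing down it reaches from about 275 to 725 mm from the base axis. Payload 5.6 kg.
Tool frame: the origin (TCP) lies at the very end of the fingers, on their centre line; the grasp point (between the pads) lies 19 mm behind it (ctrl.grip_depth is the distance from the TCP to the grasp point, in mm); z points along the fingers, y is the line along which they close (so a half turn about z gives the same grasp; the last joint's range is limited). The gripper opens to 85 mm and grips with 20 to 120 N. Pads are 22 mm wide; open, the fingers measure 114 mm over their backs; the gripper's body (76 mm by 85 mm) begins 54 mm behind the grasp point. The pads swing forward as they close: fully open they stand 13 mm farther back than shut.
Start: joints at [-0.845, 0.255, 0.108, 0, -1.424, -0.285], TCP at [234.682, -497.41, 231.283] pointing down, gripper open.
Joint ranges: [-2.95, 2.95], [-1.21, 1.97], [-1.09, 1.5], [-2.87, 1.71], [-2.94, -0.07], [-3.05, 3.05]. Speed limits (rad/s): [2.57, 2.57, 3.14, 3.14, 3.14, 3.14].

INTERFACE

Orientations are given as a unit quaternion [x, y, z, w].
In Python, from plant import ctrl gives the robot as it stands.
- The arm moves only by the tool apply_moves, never from a script. Its argument "series" is a list of rows, each an object of numbers: "x", "y", "z": the shift along the tool's x, y, z in m; "roll": the turn about the tool's z in rad; "hand": the opening, from 0 (shut) to 1 (fully open). In form: [{"x": .., "y": .., "z": .., "roll": .., "hand": ..}, ...]. A call has 1 to 12 rows; each row shifts and turns the commanded pose from where the row before left it, along the tool's axes as they then stand; what a row does not reach is not made up. A row lasts 1/12 s, in which the tool goes at most 41.7 mm and 7.16 degrees, less where a joint would pass 70% of its speed; a pose out of reach is approached as far as the arm can. A call with a gripper value outside its range is refused whole. The fingers move at their own pace and stop on an object; the grip force is fixed at half the most. Time passes only in rows, so rows that do not move let the fingers close. It gives the time, the measured TCP pose, the force, the opening and the grip force at its end, in the units of the state.
- ctrl.get_state(): the state, without advancing time (a new reading comes with each control period).
- ctrl.snapshot(name): name is "side" or "top"; returns a dict with "pixels" (420x560x3 uint8, blue, green, red), "vertical_fov" (degrees; the focal length in pixels is half the picture's height over the tangent of half this angle, whatever the lens; pixels are square), "cx", "cy" (the principal point, pixels), "k1" (the pictures are not rectified: a ray, as slopes to the right and down, at radius r is drawn at 1 + k1 r^2 times it, then the intrinsics apply), "cam_to_world" (4x4, takes a point from camera to world coordinates). Camera axes: x right, y down, z forward; pixel columns grow to the right and rows downward; lengths in mm; the calibration is good to about 2 mm. A picture is of the moment at which its call begins. There is no depth.
- ctrl.finish_job(): hands the job in; it is judged then, once.
The state is a dict: "time": time; "qpos": joint angles; "dq": joint speeds; "tau": joint torques, N m; "eef_pos": TCP position; "tcp_rot": TCP orientation; "force": force on the tool from outside, world axes, zero at the start; "torque": the same for the moment, N m; "opening": finger opening in mm; "gripper_force": force on a finger pad.
Only numpy, scipy, OpenCV 4.12 (cv2) and the standard library are available. Lean on these libraries where they do the work, as an engineer would, in place of code of your own. Each camera call takes 0.05 s, during which the arm holds its last target. There are 200 camera calls.

TASK

First use the wooden scraper block to wipe all the dried mud off the white lane into the steel tray at the lane's open end. Then set the tins of paw balm in the lane and push them with the scraper through the sprung flap, right inside the dog-proof store, so that the flap shuts behind them. Finish by standing the scraper's block on the black rubber pad, and leave the other grooming things where they are.

Things in the scene. Friction and masses are not known exactly. Their poses are not given: they have to be found in the camera images.
- store: The dog-proof balm store with its lane and mud tray, one piece fixed to the bench. Origin: on the bench, in the middle of the doorway, in the plane of the shut flap. Its +y axis points from the lane through the flap into the box, z up, x across the lane. The coordinates given in the other entries of the store's parts are in this frame.
- doorway (a point): Middle of the doorway's sill, on the lane's surface (30 mm above the bench) under the shut flap, y = 0. The doorway is 96 mm wide and 70 mm high, filled by the flap.
- lane_end (a point): Middle of the lane's open end, y = -270 mm, on its surface. From here to the doorway runs the level white lane, 270 mm long, 30 mm above the bench, 96 mm clear between two low fences (x = +-48 to +-55 mm, 8 mm higher than the lane). Past this end the mud drops into the tray.
- tray (a point): Middle of the steel mud tray's floor, 3 mm above the bench. The tray adjoins the lane's open end: inside y = -373 to -270 mm, x = +-53 mm; its three rims stand 40 mm above the bench.
- box (a point): Middle of the box's floor, y = 131 mm, level with the lane. The box behind the flap is 96 mm wide and 262 mm deep inside, with a clear lid; outside 112 mm wide, 270 mm long, top 116 mm above the bench. It holds all the tins.
- flap (a joint): The grey metal flap, 90 x 66 mm, hinged along its upper edge 70 mm above the lane. 0 = hanging shut, grows to 1.5 rad as its lower edge swings into the box (+y of the store); it cannot swing out. A weak spring shuts it; 1 to 2 N open it. It rides over whatever passes, and drops shut behind a tin only once the tin's rear edge is 60 mm past the doorway.
- scraper: Loose wooden scraper, 200 g. Block 84 (x) x 36 (y) x 56 mm high, origin at the middle of its underside, on which it stands. A level handle, 24 wide x 20 mm high, runs from the block towards its own -y to y = -159 mm, middle 46 mm above the underside. Pinched from above at y = -80 to -130 mm, y axis along the store's y, it fits lane and doorway while the hand stays outside. Starts on the bench.
- pad: Black rubber pad, fixed on the bench, 110 x 110 mm, 4 mm thick; origin at the middle of its underside. Parking place for the scraper's block; the handle may overhang.
- tin1: Closed round tin of paw balm, 62 mm across, 32 mm high, 110 g, smooth (slides easily in the lane), lying flat; origin at the middle of its underside. Starts on the bench. Two or three of the three tins are present.
- tin2: Closed round tin of paw balm, 62 mm across, 32 mm high, 110 g, smooth (slides easily in the lane), lying flat; origin at the middle of its underside. Starts on the bench. Two or three of the three tins are present.
- tin3: Closed round tin of paw balm, 62 mm across, 32 mm high, 110 g, smooth (slides easily in the lane), lying flat; origin at the middle of its underside. Starts on the bench. Two or three of the three tins are present.
- mud1: Loose flat clod of dried mud, about 28-38 x 24-28 mm and 15 mm thick, 16 g; origin at the middle of its underside. Starts on the lane, between y = -225 and -85 mm of the store. Two to four of the four clods are present.
- mud2: Loose flat clod of dried mud, about 28-38 x 24-28 mm and 15 mm thick, 16 g; origin at the middle of its underside. Starts on the lane, between y = -225 and -85 mm of the store. Two to four of the four clods are present.
- mud3: Loose flat clod of dried mud, about 28-38 x 24-28 mm and 15 mm thick, 16 g; origin at the middle of its underside. Starts on the lane, between y = -225 and -85 mm of the store. Two to four of the four clods are present.
- mud4: Loose flat clod of dried mud, about 28-38 x 24-28 mm and 15 mm thick, 16 g; origin at the middle of its underside. Starts on the lane, between y = -225 and -85 mm of the store. Two to four of the four clods are present.
- toothbrush: Orange silicone finger toothbrush, 55 mm long, 20 mm thick, on the bench. Not part of the job.
- mitt: Black hard-silicone grooming mitt, 110 x 150 mm, 27 mm high, beyond the lane. Not part of the job.
- bowl: Stainless steel bowl, 150 mm across, 55 mm high, beyond the lane. Not part of the job.
- slicker: Slicker brush, 50 x 190 mm, 24 mm high, left of the tins. Origin under its head; handle towards its -y. Not part of the job.
- comb: Steel comb, 160 mm long, 6 mm high, beyond the store. Not part of the job.
Mind the look-alikes: they are no part of the job. What is shaped like the mud1 but purple is not meant.

How it is judged (in metres and radians):
On the way, in this order (a step that is already met when the one before it is completed fails the run):
1. all mud clods lie in the steel tray (y of mud1 in the frame of store between -0.378 and -0.268 m and x of mud1 in the frame of store between -0.056 and 0.056 m and z of each of mud1, mud2, mud3, mud4 in the frame of store below 0.045 m and y of mud2 in the frame of store between -0.378 and -0.268 m and x of mud2 in the frame of store between -0.056 and 0.056 m and y of mud3 in the frame of store between -0.378 and -0.268 m and x of mud3 in the frame of store between -0.056 and 0.056 m and y of mud4 in the frame of store between -0.378 and -0.268 m and x of mud4 in the frame of store between -0.056 and 0.056 m), for 0.2 s.
2. all tins are inside the store and the flap is shut (y of tin1 in the frame of store between 0.032 and 0.265 m and x of tin1 in the frame of store between -0.06 and 0.06 m and z of tin1 in the frame of store between 0.02 and 0.075 m and y of tin2 in the frame of store between 0.032 and 0.265 m and x of tin2 in the frame of store between -0.06 and 0.06 m and z of tin2 in the frame of store between 0.02 and 0.075 m and y of tin3 in the frame of store between 0.032 and 0.265 m and x of tin3 in the frame of store between -0.06 and 0.06 m and z of tin3 in the frame of store between 0.02 and 0.075 m and value of joint flap below 0.06 rad), for 0.2 s.
At the end, for the whole second after the job is handed in: All clods present lie in the steel tray; all tins present are wholly inside the store behind the flap (middle more than 32 mm past the flap's plane); the flap is shut (under 0.06 rad); the scraper stands upright with its block's middle within 45 mm of the pad's middle; all at rest (all of step 1 and all of step 2 and horizontal distance between scraper and pad below 0.045 m and angle between scraper's own z axis and vertical below 0.1 rad and height (world z) of scraper below 0.015 m and linear speed of each of scraper, tin1, tin2, tin3 below 0.02 m/s); the robot touches nothing.
It fails at once if mud on the lane is moved with the fingers instead of the scraper ((contact force between the fingers and mud1 above 2 N and y of mud1 in the frame of store above -0.262 m and x of mud1 in the frame of store between -0.05 and 0.05 m) or (contact force between the fingers and mud2 above 2 N and y of mud2 in the frame of store above -0.262 m and x of mud2 in the frame of store between -0.05 and 0.05 m) or (contact force between the fingers and mud3 above 2 N and y of mud3 in the frame of store above -0.262 m and x of mud3 in the frame of store between -0.05 and 0.05 m) or (contact force between the fingers and mud4 above 2 N and y of mud4 in the frame of store above -0.262 m and x of mud4 in the frame of store between -0.05 and 0.05 m)).
It fails at once if a tin is pushed through the flap with the fingers instead of the scraper ((contact force between the fingers and tin1 above 2 N and y of tin1 in the frame of store above -0.02 m and x of tin1 in the frame of store between -0.05 and 0.05 m and z of tin1 in the frame of store below 0.07 m) or (contact force between the fingers and tin2 above 2 N and y of tin2 in the frame of store above -0.02 m and x of tin2 in the frame of store between -0.05 and 0.05 m and z of tin2 in the frame of store below 0.07 m) or (contact force between the fingers and tin3 above 2 N and y of tin3 in the frame of store above -0.02 m and x of tin3 in the frame of store between -0.05 and 0.05 m and z of tin3 in the frame of store below 0.07 m)).
It fails at once if one of the other grooming things (finger toothbrush, mitt, bowl, slicker brush, comb) is shifted by more than 60 mm (distance of any of toothbrush, mitt, bowl, slicker, comb from where it was at the start of the episode above 0.06 m).
Of tin1, tin2, tin3 only 2 to 3 are there at a start; the rules pass over those that are not, and their reading is None.
Of mud1, mud2, mud3, mud4 only 2 to 4 are there at a start; the rules pass over those that are not, and their reading is None.
At some moment in a run one of tin1, tin2, tin3 may be knocked a few centimetres aside while the robot is not near it.
It also fails if it takes over 208 s, if anything falls off the work surface, if the arm or the gripper's body presses on something with over 40 N, if the wrist force passes 120 N, or if a joint passes its speed limit or range.

## Working session

There is one attempt and no reset: what is moved stays moved. The work goes in short steps, Python scripts to look and compute and a tool call to move; the robot and the scene stay as the last step left them, time stands still between calls to the robot, and variables do not carry over. Pictures are saved under pics/ and viewed, at most 18 in all, crops included, and the job is handed in when it is done.

Besides the shell and the picture viewer there is one more tool, called after ">>>" by a JSON object that holds its "name" and its "arguments". apply_moves: Moves the arm, as the interface text tells. Its arguments: {"type":"object","properties":{"series":{"type":"array","items":{"type":"object","properties":{"x":{"type":"number"},"y":{"type":"number"},"z":{"type":"number"},"roll":{"type":"number"},"hand":{"type":"number"}}}}},"required":["series"]}

```bash
mkdir -p pics
cat > h.py <<'E'
import numpy as np, cv2
from plant import ctrl
def shot(n,name=None):
    s=ctrl.snapshot(n)
    if name: cv2.imwrite('pics/'+name,s['pixels'])
    return s
def cal(s):
    h=s['pixels'].shape[0]; f=h/2/np.tan(np.radians(s['vertical_fov'])/2)
    return f,s['cx'],s['cy'],s['k1'],np.array(s['cam_to_world'])
def ray(s,u,v):
    f,cx,cy,k,T=cal(s); d=np.array([(u-cx)/f,(v-cy)/f]); p=d.copy()
    for _ in range(30): p=d/(1+k*(p@p))
    r=T[:3,:3]@np.array([p[0],p[1],1]); return T[:3,3],r
def onz(s,u,v,z):
    o,r=ray(s,u,v); return o+r*(z-o[2])/r[2]
def proj(s,P):
    f,cx,cy,k,T=cal(s); q=np.linalg.inv(T)@np.append(P,1); p=q[:2]/q[2]; p=p*(1+k*(p@p)); return p*f+[cx,cy]
E
python3 - <<'E'
from h import *
for n in('top','side'):
    s=shot(n,n+'0.png'); print(n,cal(s))
print(ctrl.get_state())
E
```

```text
top (np.float64(431.49666700964934), 282.0385801145518, 203.5503869597098, 0.02338258205377169, array([[ 2.09880701e-02, -9.99172817e-01,  3.48307639e-02,
         5.28377978e+02],
       [-9.99412560e-01, -2.00235372e-02,  2.78135392e-02,
         5.11152463e+01],
       [-2.70930972e-02, -3.53940554e-02, -9.99006119e-01,
         1.15759370e+03],
       [ 0.00000000e+00,  0.00000000e+00,  0.00000000e+00,
         1.00000000e+00]]))
side (np.float64(511.8070771689894), 284.6315069407607, 213.44737871648672, -0.11458068399326606, array([[-8.71403061e-01, -2.99998518e-01,  3.88146358e-01,
         2.44270210e+01],
       [-4.90248991e-01,  5.61063470e-01, -6.66981041e-01,
         9.89385156e+02],
       [-1.76814193e-02, -7.71497681e-01, -6.35986396e-01,
         1.00034789e+03],
       [ 0.00000000e+00,  0.00000000e+00,  0.00000000e+00,
         1.00000000e+00]]))
{'time': 0.1, 'qpos': array([-8.45391662e-01,  2.55674446e-01,  1.07145820e-01, -4.08518743e-04,
       -1.42385691e+00, -2.84582364e-01]), 'dq': array([-0.00251479, -0.0021518 ,  0.00181231,  0.00116857,  0.00112857,
        0.00161428]), 'tau': array([-2.23735347e-03, -3.87606168e+01,  2.38474417e+01,  5.37774414e+00,
       -3.73195595e-03, -2.79011672e-06]), 'eef_pos': array([ 234.53726541, -497.0194248 ,  230.50005039]), 'tcp_rot': array([-2.18601432e-01,  9.75813887e-01,  7.93163914e-04, -2.07614652e-04]), 'force': array([-0.20182924, -0.33625393,  0.26328868]), 'torque': array([-0.0001478 ,  0.00570373,  0.00727453]), 'gripper_force': 0.0, 'opening': 85.30853755873916}
```

View pics/top0.png

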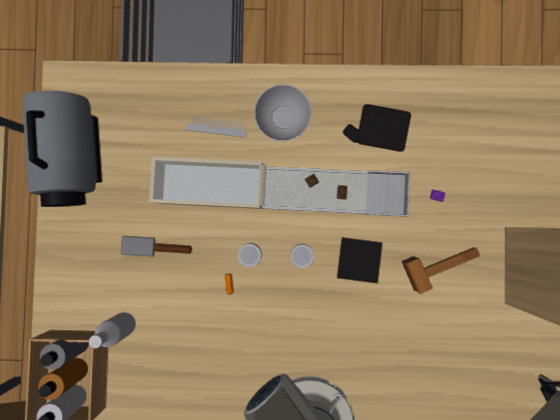

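View pics/side0.png

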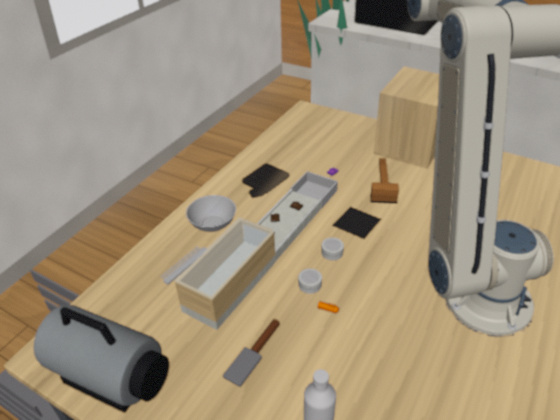

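Top view: box at left (205,184), doorway at (262,186), lane to about (367,192) and tray (388,194). Clods at (312,181) and (342,192), tins at (249,255) and (302,256), pad (360,260), scraper block (417,275) with its handle to (478,252).
Look-alikes: purple clod (437,195) is a decoy. The slicker's brown handle (172,249) and the wooden box are not the scraper. The bowl and the bottle are not tins.

Run:
```python
from h import *
s=shot('top'); im=s['pixels']
c=cv2.resize(im[140:310,140:500],None,fx=2.2,fy=2.2,interpolation=cv2.INTER_CUBIC); cv2.imwrite('pics/crop1.png',c)
hsv=cv2.cvtColor(im,cv2.COLOR_BGR2HSV)
def blobs(m,box,z,tag,mn=15):
    x0,y0,x1,y1=box; k=np.zeros(m.shape,np.uint8); k[y0:y1,x0:x1]=m[y0:y1,x0:x1]
    for ct in cv2.findContours(k,cv2.RETR_EXTERNAL,cv2.CHAIN_APPROX_NONE)[0]:
        if cv2.contourArea(ct)<mn: continue
        r=cv2.minAreaRect(ct); b=cv2.boxPoints(r)
        print(tag,np.round(r[0],1),np.round(r[1],1),round(r[2],1),'W',np.round(onz(s,*r[0],z)[:2],1))
        print('   corners',[list(np.round(onz(s,*p,z)[:2]).astype(int)) for p in b])
H,S,V=cv2.split(hsv)
blobs(((V<60)*255).astype(np.uint8),(330,230,390,290),4,'pad')
blobs(((V<140)&(S>90)).astype(np.uint8)*255,(266,168,372,212),45,'mud')
blobs(((S<60)).astype(np.uint8)*255,(230,235,325,275),32,'tin')
blobs(((S<70)).astype(np.uint8)*255,(140,150,420,220),38,'store')
blobs(((S>135)&(V<200)).astype(np.uint8)*255,(395,240,485,300),56,'scr')
print(hsv[260:275:5,410:425:5].tolist(),hsv[300,400],hsv[255,460])
for n,p,z in [('lane/tray L?',(367,192),30),('tray far corner up',(408,173),40),('tray far low',(407,215),40),('box ul',(152,159),116),('box ll',(152,200),116),('box ur',(264,164),116),('box lr',(263,207),116)]: print(n,np.round(onz(s,*p,z)[:2],1))
```

```text
pad [359.3 259.9] [40.2 39.9] 7.1 W [ 423.4 -124.4]
   corners [[np.int64(376), np.int64(-66)], [np.int64(481), np.int64(-77)], [np.int64(471), np.int64(-183)], [np.int64(366), np.int64(-171)]]
mud [342. 192.] [12.  8.] 90.0 W [600.  -71.6]
   corners [[np.int64(615), np.int64(-61)], [np.int64(616), np.int64(-82)], [np.int64(585), np.int64(-82)], [np.int64(584), np.int64(-62)]]
mud [311.4 180.3] [8.9 9.4] 63.4 W [628.7   7.6]
   corners [[np.int64(633), np.int64(24)], [np.int64(645), np.int64(2)], [np.int64(624), np.int64(-8)], [np.int64(613), np.int64(13)]]
tin [301.5 255.5] [23. 23.] 90.0 W [433.7  29.1]
   corners [[np.int64(463), np.int64(60)], [np.int64(464), np.int64(0)], [np.int64(405), np.int64(-1)], [np.int64(403), np.int64(58)]]
tin [249.  254.5] [23. 24.] 90.0 W [433.1 165.7]
   corners [[np.int64(462), np.int64(198)], [np.int64(464), np.int64(135)], [np.int64(404), np.int64(134)], [np.int64(403), np.int64(196)]]
store [279.4 185.9] [260.1  47.1] 3.2 W [613.2  90.1]
   corners [[np.int64(564), np.int64(432)], [np.int64(688), np.int64(429)], [np.int64(661), np.int64(-247)], [np.int64(540), np.int64(-242)]]
scr [442.9 263.5] [36.  73.4] 66.8 W [ 424.4 -324.9]
   corners [[np.int64(427), np.int64(-224)], [np.int64(504), np.int64(-390)], [np.int64(422), np.int64(-425)], [np.int64(345), np.int64(-259)]]
[[[13, 179, 50], [14, 169, 118], [15, 137, 112]], [[15, 166, 129], [15, 167, 134], [14, 168, 126]], [[14, 164, 126], [14, 167, 133], [14, 164, 129]]] [ 19  92 170] [ 14 168 114]
lane/tray L? [ 602.2 -138. ]
tray far corner up [ 652.5 -240.3]
tray far low [ 544.4 -239. ]
box ul [667.1 399.7]
box ll [567.  396.6]
box ur [659.8 125.9]
box lr [555.4 126. ]
```

View pics/crop1.png

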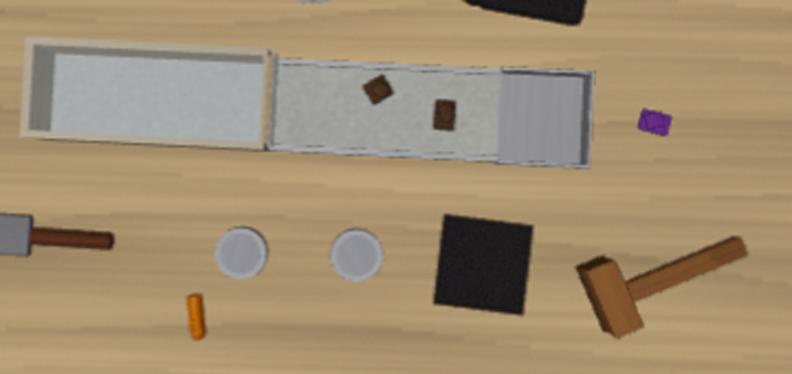

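Run:
```python
from h import *
s=shot('top'); im=s['pixels']; H,S,V=cv2.split(cv2.cvtColor(im,cv2.COLOR_BGR2HSV))
W=lambda cu,cv_,z: onz(s,140+cu/2.2,140+cv_/2.2,z)[:2]
for a,b,z,t in [((277,58),(500,69),38,'fence up'),((277,150),(500,163),38,'fence lo'),((25,38),(270,50),116,'box up'),((22,136),(266,150),116,'box lo'),((500,69),(498,163),30,'lane end'),((593,72),(590,166),40,'tray end'),((272,50),(267,151),116,'box front')]:
    A,B=W(*a,z),W(*b,z); d=A-B; print(t,A.round(1),B.round(1),'len',round(np.hypot(*d),1),'ang',round(np.degrees(np.arctan2(d[1],d[0])),1))
m=np.zeros(im.shape[:2],np.uint8); sub=((H<17)&(S>145)&(V<170)); m[240:300,395:485]=sub[240:300,395:485]*255
m=cv2.morphologyEx(m,cv2.MORPH_OPEN,np.ones((3,3),np.uint8))
v,u=np.nonzero(m); print(len(u),u.min(),u.max(),v.min(),v.max())
k=u>434; P=np.array([onz(s,a,b,54)[:2] for a,b in zip(u,v)])
Q=P[k]; c=Q.mean(0); vx,vy,_,_=cv2.fitLine(Q.astype(np.float32),cv2.DIST_HUBER,0,.01,.01).ravel(); d=np.array([vx,vy]); d*=np.sign(d[1])
t=(P-c)@d; n=(P-c)@np.array([-d[1],d[0]]); print('handle c',c,'dir',d,'yaw',np.degrees(np.arctan2(-d[0],d[1])),'t',t.min(),t.max(),'width',n[k].min(),n[k].max(),'blockn',n.min(),n.max())
end=c+d*(t.min()-1); print('end',end,'grasp(-105)',end+d*54,'block',end+d*159)
```

```text
fence up [663.6 126.4] [ 655.2 -136.5] len 263.1 ang 88.2
fence lo [554.5 124. ] [ 544.6 -138.1] len 262.3 ang 87.8
box up [671.3 401.4] [662.9 129.1] len 272.4 ang 88.2
box lo [562.5 401.3] [552.5 131. ] len 270.5 ang 87.9
lane end [ 656.1 -137.9] [ 544.7 -137.1] len 111.4 ang -0.4
tray end [ 653.3 -244.2] [ 543.3 -242. ] len 110.0 ang -1.2
box front [662.9 126.9] [551.4 129.9] len 111.6 ang -1.5
1101 403 477 248 292
handle c [ 433.72588286 -356.88190314] dir [-0.42319015  0.9060409 ] yaw 25.036158 t -58.87137357899623 124.58404748778217 width -12.174603176609951 11.936194990368746 blockn -49.944147113229675 39.499914193960166
end [ 459.06285823 -411.12781676] grasp(-105) [ 436.21059001 -362.20160826] block [ 391.77562678 -267.06731566]
```

>>> {"name": "apply_moves", "arguments": {"series": [{"roll": -0.12,"hand": 1},{"roll": -0.12},{"roll": -0.12},{"roll": -0.12},{"roll": -0.12},{"roll": -0.12},{"roll": -0.12},{"roll": -0.12},{"roll": -0.12},{"roll": -0.12},{"roll": -0.12},{"roll": -0.12}]}}

```text
schema error: expected keys x, y, z, roll, hand
```

>>> {"name": "apply_moves", "arguments": {"series": [{"roll": -0.063},{"roll": -0.063},{"x": -0.004,"y": -0.03},{"x": -0.004,"y": -0.03},{"x": -0.004,"y": -0.03},{"x": -0.004,"y": -0.03},{"x": -0.004,"y": -0.03},{"x": -0.004,"y": -0.03},{"x": -0.005,"y": -0.03},{"x": -0.005,"y": -0.03},{"x": 0},{"x": 0}]}}

```text
schema error: expected keys x, y, z, roll, hand
```

```bash
cat >> h.py <<'E'
def pose():
    st=ctrl.get_state(); q=st['tcp_rot']; x,y,z,w=q
    from scipy.spatial.transform import Rotation as R
    return st,R.from_quat(q).as_matrix()
def to(X,Y,Z,yang=None):
    st,R=pose(); d=R.T@(np.array([X,Y,Z])-st['eef_pos']); a=np.degrees(np.arctan2(R[1,1],R[0,1]))%360
    print('pos',st['eef_pos'].round(1),'yang',a.round(2),'t',round(st['time'],1),'F',np.round(st['force'],1),'open',round(st['opening'],1),'-> dtool mm',d.round(1), '' if yang is None else 'roll %.3f'%(-np.radians((yang-a+180)%360-180)))
E
python3 -c "
from h import *
to(437.5,-364.9,27,205.04)"
```

```text
pos [ 234.6 -497.2  230.8] yang 115.26 t 0.2 F [0.5 0.6 0.1] open 85.5 -> dtool mm [-240.    32.8  203.8] roll -1.567
```

>>> {"name": "apply_moves", "arguments": {"series": [{"x": 0,"y": 0,"z": 0,"roll": -0.12,"hand": 1},{"x": 0,"y": 0,"z": 0,"roll": -0.12,"hand": 1},{"x": 0,"y": 0,"z": 0,"roll": -0.12,"hand": 1},{"x": 0,"y": 0,"z": 0,"roll": -0.12,"hand": 1},{"x": 0,"y": 0,"z": 0,"roll": -0.12,"hand": 1},{"x": 0,"y": 0,"z": 0,"roll": -0.12,"hand": 1},{"x": 0,"y": 0,"z": 0,"roll": -0.12,"hand": 1},{"x": 0,"y": 0,"z": 0,"roll": -0.12,"hand": 1},{"x": 0,"y": 0,"z": 0,"roll": -0.12,"hand": 1},{"x": 0,"y": 0,"z": 0,"roll": -0.12,"hand": 1},{"x": 0,"y": 0,"z": 0,"roll": -0.12,"hand": 1},{"x": 0,"y": 0,"z": 0,"roll": -0.12,"hand": 1}]}}

```text
time: 1.2
eef_pos: [234.6, -497.3, 231.0]
tcp_rot: [0.81, -0.587, -0.0, -0.0]
force: [0.4, -0.3, 0.7]
opening: 85.2
gripper_force: 0.0
```

>>> {"name": "apply_moves", "arguments": {"series": [{"x": 0,"y": 0,"z": 0,"roll": -0.063,"hand": 1},{"x": 0,"y": 0,"z": 0,"roll": -0.063,"hand": 1},{"x": -0.004,"y": -0.03,"z": 0.01,"roll": 0,"hand": 1},{"x": -0.004,"y": -0.03,"z": 0.01,"roll": 0,"hand": 1},{"x": -0.004,"y": -0.03,"z": 0.01,"roll": 0,"hand": 1},{"x": -0.004,"y": -0.03,"z": 0.01,"roll": 0,"hand": 1},{"x": -0.004,"y": -0.03,"z": 0.01,"roll": 0,"hand": 1},{"x": -0.004,"y": -0.03,"z": 0.01,"roll": 0,"hand": 1},{"x": -0.005,"y": -0.03,"z": 0.01,"roll": 0,"hand": 1},{"x": -0.005,"y": -0.03,"z": 0.01,"roll": 0,"hand": 1},{"x": 0,"y": 0,"z": 0,"roll": 0,"hand": 1},{"x": 0,"y": 0,"z": 0,"roll": 0,"hand": 1}]}}

```text
time: 2.2
eef_pos: [438.5, -364.0, 150.2]
tcp_rot: [0.844, -0.536, -0.001, 0.0]
force: [-0.2, -0.3, -0.1]
opening: 85.5
gripper_force: 0.0
```

```bash
python3 -c "
from h import *
to(437.5,-364.9,27,205.04)"
```

```text
pos [ 438.5 -364.   150.2] yang 205.12 t 2.2 F [-0.2 -0.3 -0.1] open 85.5 -> dtool mm [  0.6   1.1 123.2] roll 0.001
```

>>> {"name": "apply_moves", "arguments": {"series": [{"x": 0,"y": 0,"z": 0.025,"roll": 0,"hand": 1},{"x": 0,"y": 0,"z": 0.025,"roll": 0,"hand": 1},{"x": 0,"y": 0,"z": 0.025,"roll": 0,"hand": 1},{"x": 0,"y": 0,"z": 0.025,"roll": 0,"hand": 1},{"x": 0,"y": 0,"z": 0.013,"roll": 0,"hand": 1},{"x": 0,"y": 0,"z": 0.01,"roll": 0,"hand": 1},{"x": 0,"y": 0,"z": 0,"roll": 0,"hand": 0},{"x": 0,"y": 0,"z": 0,"roll": 0,"hand": 0},{"x": 0,"y": 0,"z": 0,"roll": 0,"hand": 0},{"x": 0,"y": 0,"z": 0,"roll": 0,"hand": 0},{"x": 0,"y": 0,"z": 0,"roll": 0,"hand": 0},{"x": 0,"y": 0,"z": 0,"roll": 0,"hand": 0}]}}

```text
time: 3.2
eef_pos: [438.5, -365.6, 29.3]
tcp_rot: [0.843, -0.537, 0.001, -0.0]
force: [-0.4, -0.2, 2.3]
opening: 23.3
gripper_force: 61.5
```

>>> {"name": "apply_moves", "arguments": {"series": [{"x": 0,"y": 0,"z": 0,"roll": 0,"hand": 0},{"x": 0,"y": 0,"z": 0,"roll": 0,"hand": 0},{"x": 0,"y": 0,"z": -0.01,"roll": 0,"hand": 0},{"x": 0,"y": 0,"z": -0.015,"roll": 0,"hand": 0},{"x": 0,"y": 0,"z": -0.02,"roll": 0,"hand": 0},{"x": 0,"y": 0,"z": -0.02,"roll": 0,"hand": 0},{"x": 0,"y": 0,"z": -0.02,"roll": 0,"hand": 0},{"x": 0,"y": 0,"z": -0.02,"roll": 0,"hand": 0},{"x": 0,"y": 0,"z": -0.01,"roll": 0,"hand": 0},{"x": 0,"y": 0,"z": 0,"roll": 0,"hand": 0}]}}

```text
time: 4.03
eef_pos: [438.9, -365.9, 145.9]
tcp_rot: [0.843, -0.537, 0.002, -0.0]
force: [1.0, -0.7, -1.9]
opening: 22.8
gripper_force: 61.1
```

```bash
python3 -c "
from h import *
s=shot('side'); cv2.imwrite('pics/side1.png',cv2.resize(s['pixels'][80:290,240:520],None,fx=2.5,fy=2.5))
s=shot('top'); cv2.imwrite('pics/top1.png',cv2.resize(s['pixels'][150:310,240:500],None,fx=2.5,fy=2.5))
to(437.5,-364.9,27,205.04)"
```

```text
pos [ 437.5 -364.7  142.5] yang 204.97 t 4.1 F [-0.6  0.5 -2.6] open 22.8 -> dtool mm [3.000e-01 1.000e-01 1.155e+02] roll -0.001
```

View pics/side1.png

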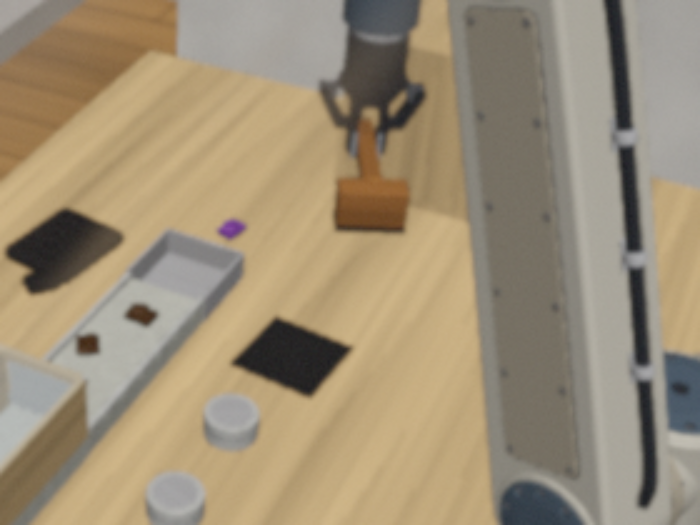

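Side view: the scraper is held level by the handle at about (365,150) in the crop. Clods (88,344) and (142,314), and tins (232,420) and (175,497), are untouched.

>>> {"name": "apply_moves", "arguments": {"series": [{"x": 0,"y": 0,"z": 0,"roll": 0.117,"hand": 0},{"x": 0,"y": 0,"z": 0,"roll": 0.117,"hand": 0},{"x": 0,"y": 0,"z": 0,"roll": 0.117,"hand": 0},{"x": 0,"y": 0,"z": 0,"roll": 0.117,"hand": 0},{"x": -0.015,"y": -0.007,"z": 0,"roll": 0,"hand": 0},{"x": -0.03,"y": -0.014,"z": 0,"roll": 0,"hand": 0},{"x": -0.03,"y": -0.014,"z": 0,"roll": 0,"hand": 0},{"x": -0.03,"y": -0.014,"z": 0,"roll": 0,"hand": 0},{"x": -0.03,"y": -0.014,"z": 0,"roll": 0,"hand": 0},{"x": -0.03,"y": -0.014,"z": 0,"roll": 0,"hand": 0},{"x": -0.03,"y": -0.014,"z": 0,"roll": 0,"hand": 0},{"x": -0.03,"y": -0.014,"z": 0,"roll": 0,"hand": 0}]}}

```text
time: 5.13
eef_pos: [549.2, -142.0, 141.1]
tcp_rot: [-0.696, 0.718, 0.002, -0.001]
force: [0.9, 0.2, -2.5]
opening: 22.7
gripper_force: 61.1
```

>>> {"name": "apply_moves", "arguments": {"series": [{"x": -0.03,"y": -0.013,"z": 0,"roll": 0,"hand": 0},{"x": -0.03,"y": -0.013,"z": 0,"roll": 0,"hand": 0},{"x": -0.03,"y": -0.012,"z": 0,"roll": 0,"hand": 0},{"x": -0.02,"y": -0.008,"z": 0,"roll": 0,"hand": 0},{"x": -0.01,"y": -0.004,"z": 0,"roll": 0,"hand": 0},{"x": 0,"y": 0,"z": 0,"roll": 0,"hand": 0},{"x": 0,"y": 0,"z": 0,"roll": 0,"hand": 0},{"x": 0,"y": 0,"z": 0,"roll": 0,"hand": 0}]}}

```text
time: 5.8
eef_pos: [603.0, -26.3, 142.4]
tcp_rot: [-0.695, 0.719, 0.001, -0.001]
force: [-0.4, 0.4, -1.5]
opening: 23.0
gripper_force: 61.1
```

```bash
python3 -c "
from h import *
for n in('top','side'):
  s=shot(n); cv2.imwrite('pics/a_'+n+'.png',s['pixels'])
to(603.8,-23.6,58,178.1)
a=cv2.resize(cv2.imread('pics/a_top.png')[150:310,240:440],None,fx=2.2,fy=2.2);b=cv2.resize(cv2.imread('pics/a_side.png')[130:290,220:380],None,fx=2.2,fy=2.2)
cv2.imwrite('pics/ab.png',np.hstack([a,b]))"
```

```text
pos [603.2 -26.5 143. ] yang 178.09 t 5.9 F [-0.7  0.3 -2.9] open 23.1 -> dtool mm [-2.9 -0.5 85. ] roll -0.000
```

View pics/ab.png

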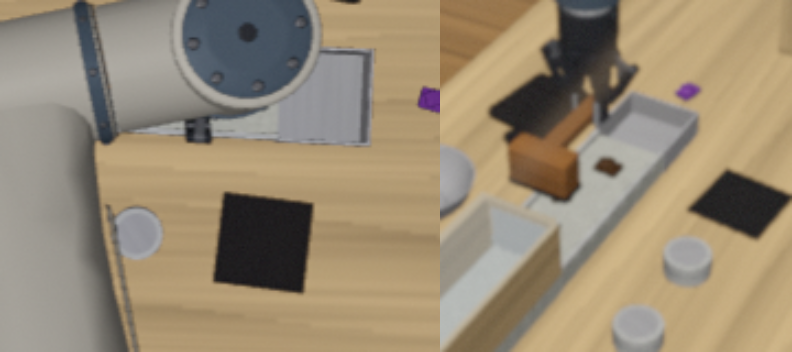

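```bash
python3 -c "
from h import *
s=shot('side')
W=lambda cu,cv,z: onz(s,220+(cu-440)/2.2,130+cv/2.2,z)[:2].round(1)
print(W(511,142,171),W(579,163,171),W(511,181,115),W(574,199,115))
for P in [(603.9-42+2.7,99.5,171),(603.9+42+3,96,171)]:print((proj(s,np.array(P))-[220,130])*2.2+[440,0])
"
```

```text
[645.9  91.2] [552.7  88. ] [645.3  98.2] [559.1  91.3]
[565.45360434 165.39813914]
[506.78251055 143.42099376]
```

The side crop shows the block over the lane at (545,165), between the flap and the near clod. I lower it to just above the fences and look closer.

>>> {"name": "apply_moves", "arguments": {"series": [{"x": 0,"y": 0,"z": 0.016,"roll": 0,"hand": 0},{"x": 0,"y": 0,"z": 0.02,"roll": 0,"hand": 0},{"x": 0,"y": 0,"z": 0.02,"roll": 0,"hand": 0},{"x": 0,"y": 0,"z": 0.012,"roll": 0,"hand": 0},{"x": 0,"y": 0,"z": 0,"roll": 0,"hand": 0},{"x": 0,"y": 0,"z": 0,"roll": 0,"hand": 0}]}}

```text
time: 6.45
eef_pos: [603.5, -26.1, 75.2]
tcp_rot: [-0.695, 0.719, 0.0, -0.001]
force: [0.6, 0.1, -1.4]
opening: 22.8
gripper_force: 61.0
```

```bash
python3 -c "
from h import *
s=shot('side'); cv2.imwrite('pics/b.png',cv2.resize(s['pixels'][170:260,230:350],None,fx=6,fy=6,interpolation=cv2.INTER_CUBIC))
to(603.8,-23.6,58,178.1)
# expected fence inner lines at z38 in crop px
O=np.array([608.9,132.3]);ey=np.array([.033,.9995]);ex=np.array([.9995,-.033])
for x in(-48,48):
  for y in(-10,-260): print(x,y,((proj(s,np.append(O+ex*x+ey*y,38))-[230,170])*6).round())
"
```

```text
pos [604.3 -25.9  76.2] yang 178.14 t 6.5 F [ 0.5 -0.4 -2. ] open 23.1 -> dtool mm [-2.3  0.6 18.2] roll 0.001
-48 -10 [271. 472.]
-48 -260 [532. 179.]
48 -10 [ 97. 400.]
48 -260 [369. 122.]
```

View pics/b.png

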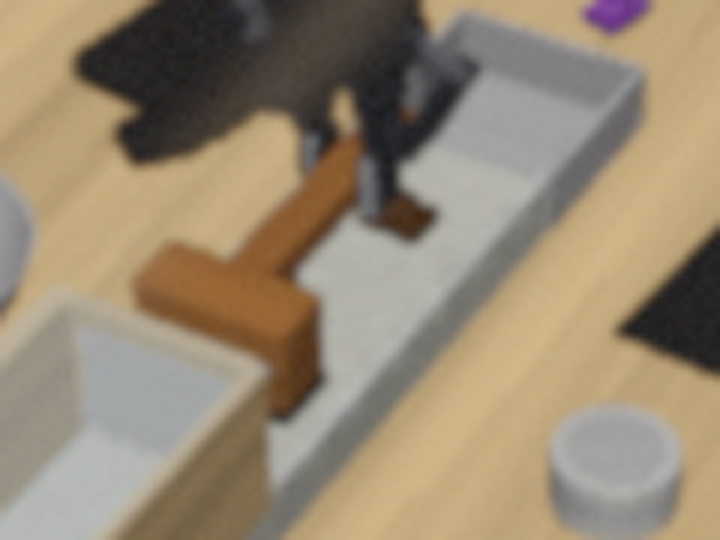

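```bash
python3 -c "
from h import *
s=shot('side')
O=np.array([608.9,132.3]);ey=np.array([.033,.9995]);ex=np.array([.9995,-.033])
for c,z in [((278,418),48),((322,380),48),((274,345),104),((318,305),104),((137,285),104),((175,242),104),((535,200),38),((450,295),38),((360,395),38)]:
  p=onz(s,230+c[0]/6,170+c[1]/6,z)[:2]-O; print(c,z,(p@ex).round(1),(p@ey).round(1))
"
```

```text
(278, 418) 48 -37.7 -33.1
(322, 380) 48 -41.6 -65.7
(274, 345) 104 -44.5 -21.8
(318, 305) 104 -47.2 -55.1
(137, 285) 104 31.6 -25.7
(175, 242) 104 33.7 -60.3
(535, 200) 38 -57.7 -245.4
(450, 295) 38 -57.1 -159.3
(360, 395) 38 -56.4 -75.1
```

```bash
python3 -c "
from h import *
s=shot('side')
O=np.array([608.9,132.3]);ey=np.array([.033,.9995]);ex=np.array([.9995,-.033])
for x,y in((-42,-30),(-42,-66),(42,-30),(42,-66)):
  print(x,y,[((proj(s,np.append(O+ex*x+ey*y,z))-[230,170])*6).round() for z in(48,104)])
"
```

```text
-42 -30 [array([282., 425.]), array([279., 333.])]
-42 -66 [array([323., 380.]), array([321., 288.])]
42 -30 [array([131., 364.]), array([123., 273.])]
42 -66 [array([173., 321.]), array([167., 230.])]
```

>>> {"name": "apply_moves", "arguments": {"series": [{"x": 0,"y": 0,"z": 0.005,"roll": 0,"hand": 0},{"x": 0,"y": 0,"z": 0.005,"roll": 0,"hand": 0},{"x": 0,"y": 0,"z": 0.004,"roll": 0,"hand": 0},{"x": 0,"y": 0,"z": 0.003,"roll": 0,"hand": 0},{"x": 0,"y": 0,"z": 0,"roll": 0,"hand": 0},{"x": 0,"y": 0,"z": 0,"roll": 0,"hand": 0}]}}

```text
time: 7.1
eef_pos: [604.1, -25.3, 58.6]
tcp_rot: [-0.696, 0.718, -0.0, 0.0]
force: [-0.7, -0.0, 1.4]
opening: 23.0
gripper_force: 61.6
```

>>> {"name": "apply_moves", "arguments": {"series": [{"x": 0.004,"y": 0,"z": 0,"roll": 0,"hand": 0},{"x": 0.009,"y": 0,"z": 0,"roll": 0,"hand": 0},{"x": 0.009,"y": 0,"z": 0,"roll": 0,"hand": 0},{"x": 0.009,"y": 0,"z": 0,"roll": 0,"hand": 0},{"x": 0.009,"y": 0,"z": 0,"roll": 0,"hand": 0},{"x": 0.009,"y": 0,"z": 0,"roll": 0,"hand": 0},{"x": 0.009,"y": 0,"z": 0,"roll": 0,"hand": 0},{"x": 0.009,"y": 0,"z": 0,"roll": 0,"hand": 0},{"x": 0.009,"y": 0,"z": 0,"roll": 0,"hand": 0},{"x": 0.009,"y": 0,"z": 0,"roll": 0,"hand": 0},{"x": 0.009,"y": 0,"z": 0,"roll": 0,"hand": 0},{"x": 0.006,"y": 0,"z": 0,"roll": 0,"hand": 0}]}}

```text
time: 8.1
eef_pos: [600.6, -126.5, 58.3]
tcp_rot: [-0.696, 0.718, -0.0, 0.0]
force: [-0.9, 1.3, 2.2]
opening: 23.3
gripper_force: 61.6
```

```bash
python3 -c "
from h import *
s=shot('side'); cv2.imwrite('pics/c.png',cv2.resize(s['pixels'][150:270,230:370],None,fx=5,fy=5,interpolation=cv2.INTER_CUBIC))
to(598,-130,58,178.1)"
```

```text
pos [ 600.6 -127.3   58.4] yang 178.11 t 8.2 F [-0.3 -2.5  3.3] open 22.9 -> dtool mm [2.8 2.5 0.4] roll 0.000
```

View pics/c.png

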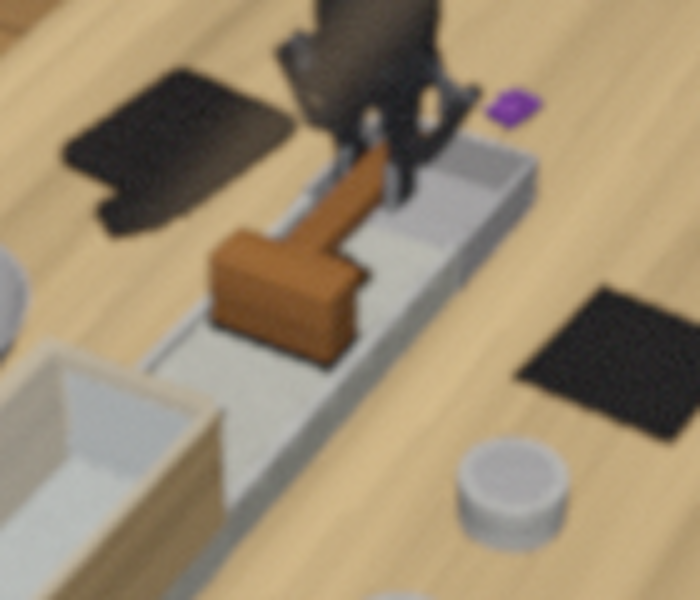

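The block at (285,300) is sweeping, a clod shows ahead of it at (360,272), and the lane behind is clean. I continue.

>>> {"name": "apply_moves", "arguments": {"series": [{"x": 0.006,"y": 0,"z": 0,"roll": 0,"hand": 0},{"x": 0.01,"y": 0,"z": 0,"roll": 0,"hand": 0},{"x": 0.01,"y": 0,"z": 0,"roll": 0,"hand": 0},{"x": 0.01,"y": 0,"z": 0,"roll": 0,"hand": 0},{"x": 0.01,"y": 0,"z": 0,"roll": 0,"hand": 0},{"x": 0.01,"y": 0,"z": 0,"roll": 0,"hand": 0},{"x": 0.01,"y": 0,"z": 0,"roll": 0,"hand": 0},{"x": 0.01,"y": 0,"z": 0,"roll": 0,"hand": 0},{"x": 0.01,"y": 0,"z": 0,"roll": 0,"hand": 0},{"x": 0.01,"y": 0,"z": 0,"roll": 0,"hand": 0},{"x": 0.01,"y": 0,"z": 0,"roll": 0,"hand": 0},{"x": 0.009,"y": 0,"z": 0,"roll": 0,"hand": 0}]}}

```text
time: 9.15
eef_pos: [596.8, -241.4, 58.2]
tcp_rot: [-0.696, 0.718, 0.0, -0.0]
force: [0.4, 0.3, 0.8]
opening: 23.0
gripper_force: 61.6
```

>>> {"name": "apply_moves", "arguments": {"series": [{"x": 0,"y": 0,"z": 0,"roll": 0,"hand": 0},{"x": 0,"y": 0,"z": 0,"roll": 0,"hand": 0},{"x": 0,"y": 0,"z": -0.02,"roll": 0,"hand": 0},{"x": 0,"y": 0,"z": -0.025,"roll": 0,"hand": 0},{"x": 0,"y": 0,"z": -0.025,"roll": 0,"hand": 0},{"x": 0,"y": 0,"z": -0.015,"roll": 0,"hand": 0},{"x": 0,"y": 0,"z": 0,"roll": 0,"hand": 0}]}}

```text
time: 9.73
eef_pos: [598.5, -240.4, 146.8]
tcp_rot: [-0.696, 0.718, -0.003, 0.001]
force: [1.2, -0.2, -0.8]
opening: 22.9
gripper_force: 61.2
```

```bash
python3 -c "
from h import *
to(598,-130,58,178.1)
s=shot('side'); t=shot('top'); a=cv2.resize(s['pixels'][130:250,230:370],None,fx=3,fy=3); b=cv2.resize(t['pixels'][150:310,240:420],None,fx=2,fy=2)[:320]
cv2.imwrite('pics/d.png',np.hstack([a[:320],b]))"
```

```text
pos [ 598.5 -240.4  146.8] yang 178.22 t 9.7 F [ 1.2 -0.2 -0.8] open 22.9 -> dtool mm [-110.5    4.4   88.6] roll 0.002
```

View pics/d.png

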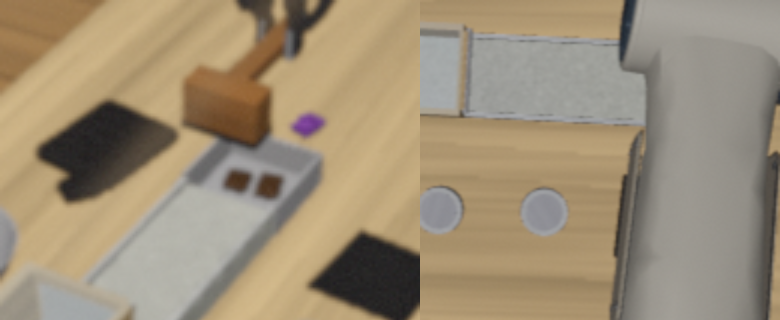

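Both clods lie in the tray at (237,181) and (269,186) of the left crop. The lane is clean and both tins are in place. I park the scraper on the pad for now.

>>> {"name": "apply_moves", "arguments": {"series": [{"x": 0,"y": 0.008,"z": 0,"roll": 0,"hand": 0},{"x": 0,"y": 0.02,"z": 0,"roll": 0,"hand": 0},{"x": 0,"y": 0.025,"z": 0,"roll": 0,"hand": 0},{"x": -0.003,"y": 0.025,"z": 0,"roll": 0,"hand": 0},{"x": 0,"y": 0.025,"z": 0,"roll": 0,"hand": 0},{"x": 0,"y": 0.025,"z": 0,"roll": 0,"hand": 0},{"x": 0,"y": 0.025,"z": 0,"roll": 0,"hand": 0},{"x": 0,"y": 0.016,"z": 0,"roll": 0,"hand": 0},{"x": 0,"y": 0.009,"z": 0,"roll": 0,"hand": 0},{"x": 0,"y": 0,"z": 0.02,"roll": 0,"hand": 0},{"x": 0,"y": 0,"z": 0.025,"roll": 0,"hand": 0},{"x": 0,"y": 0,"z": 0.025,"roll": 0,"hand": 0}]}}

```text
time: 10.83
eef_pos: [418.8, -231.4, 72.2]
tcp_rot: [-0.696, 0.718, -0.0, 0.0]
force: [0.1, -0.4, -2.4]
opening: 23.2
gripper_force: 61.1
```

>>> {"name": "apply_moves", "arguments": {"series": [{"x": 0,"y": 0,"z": 0.02,"roll": 0,"hand": 0},{"x": 0,"y": 0,"z": 0.01,"roll": 0,"hand": 0},{"x": 0,"y": 0,"z": 0.005,"roll": 0,"hand": 0},{"x": 0,"y": 0,"z": 0.005,"roll": 0,"hand": 0},{"x": 0,"y": 0,"z": 0,"roll": 0,"hand": 0},{"x": 0,"y": 0,"z": 0,"roll": 0,"hand": 0}]}}

```text
time: 11.33
eef_pos: [419.6, -231.7, 33.7]
tcp_rot: [-0.696, 0.718, -0.0, 0.0]
force: [-0.1, 0.5, -1.4]
opening: 22.8
gripper_force: 61.1
```

>>> {"name": "apply_moves", "arguments": {"series": [{"x": 0,"y": 0,"z": 0.001,"roll": 0,"hand": 0},{"x": 0,"y": 0,"z": 0,"roll": 0,"hand": 0.5},{"x": 0,"y": 0,"z": 0,"roll": 0,"hand": 1},{"x": 0,"y": 0,"z": 0,"roll": 0,"hand": 1},{"x": 0,"y": 0,"z": 0,"roll": 0,"hand": 1},{"x": 0,"y": 0,"z": -0.02,"roll": 0,"hand": 1},{"x": 0,"y": 0,"z": -0.03,"roll": 0,"hand": 1},{"x": 0,"y": 0,"z": -0.03,"roll": 0,"hand": 1},{"x": 0,"y": 0,"z": -0.02,"roll": -0.12,"hand": 1},{"x": 0,"y": 0,"z": 0,"roll": -0.12,"hand": 1},{"x": 0,"y": 0,"z": 0,"roll": -0.12,"hand": 1},{"x": 0,"y": 0,"z": 0,"roll": -0.12,"hand": 1}]}}

```text
time: 12.33
eef_pos: [419.4, -231.5, 133.0]
tcp_rot: [0.848, -0.53, 0.001, -0.0]
force: [1.1, 0.2, -0.4]
opening: 85.4
gripper_force: 0.0
```

>>> {"name": "apply_moves", "arguments": {"series": [{"x": 0,"y": 0,"z": 0,"roll": -0.12,"hand": 1},{"x": 0,"y": 0,"z": 0,"roll": -0.12,"hand": 1},{"x": 0,"y": 0,"z": 0,"roll": -0.12,"hand": 1},{"x": 0,"y": 0,"z": 0,"roll": -0.12,"hand": 1},{"x": 0,"y": 0,"z": 0,"roll": -0.12,"hand": 1},{"x": 0,"y": 0,"z": 0,"roll": -0.12,"hand": 1},{"x": 0,"y": 0,"z": 0,"roll": -0.12,"hand": 1},{"x": 0,"y": 0,"z": 0,"roll": -0.12,"hand": 1},{"x": 0,"y": 0,"z": 0,"roll": -0.12,"hand": 1},{"x": 0,"y": 0,"z": 0,"roll": -0.011,"hand": 1},{"x": 0,"y": 0,"z": 0,"roll": 0,"hand": 1}]}}

```text
time: 13.25
eef_pos: [419.1, -231.6, 132.4]
tcp_rot: [1.0, -0.017, 0.0, 0.0]
force: [-0.1, -0.6, 0.1]
opening: 85.5
gripper_force: 0.0
```

```bash
cat > t.py <<'E'
from h import *
def tins():
    s=shot('top'); im=s['pixels']; H,S,V=cv2.split(cv2.cvtColor(im,cv2.COLOR_BGR2HSV)); m=np.zeros(S.shape,np.uint8); m[225:330,215:338]=((S<60)&(V>110))[225:330,215:338]*255
    for ct in cv2.findContours(m,cv2.RETR_EXTERNAL,cv2.CHAIN_APPROX_NONE)[0]:
        if cv2.contourArea(ct)>150:
            (u,v),r=cv2.minEnclosingCircle(ct); w=onz(s,u,v,30); print('tin px',round(u,1),round(v,1),'r',round(r,1),w.round(1))
    return s
E
python3 -c "
from t import *
s=tins(); cv2.imwrite('pics/e.png',s['pixels'])
to(433.7,29,134,268.1)"
```

```text
tin px 301.6 255.6 r 12.2 [433.2  28.7  30. ]
tin px 249.0 255.0 r 12.2 [431.7 166.   30. ]
pos [ 419.2 -231.6  132.4] yang 267.98 t 13.3 F [-0.5  0.2 -0.4] open 85.1 -> dtool mm [   5.3 -260.9   -1.6] roll -0.002
```

View pics/e.png

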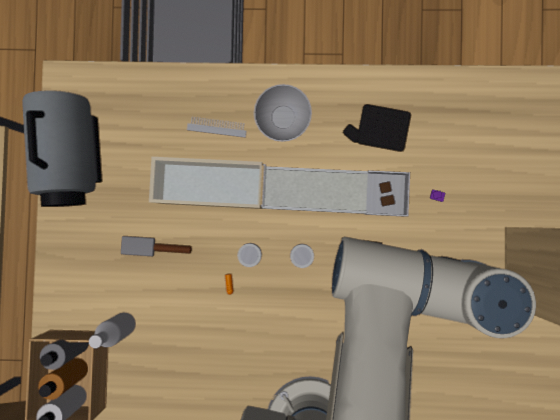

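Top view: clods in the tray at (386,187) and (387,200). Tins still at (249,255) and (302,256). I go for the nearer tin.

>>> {"name": "apply_moves", "arguments": {"series": [{"x": 0,"y": -0.015,"z": 0,"roll": 0,"hand": 1},{"x": 0.001,"y": -0.03,"z": 0,"roll": 0,"hand": 1},{"x": 0.001,"y": -0.03,"z": 0,"roll": 0,"hand": 1},{"x": 0.001,"y": -0.03,"z": 0,"roll": 0,"hand": 1},{"x": 0.001,"y": -0.03,"z": 0,"roll": 0,"hand": 1},{"x": 0.001,"y": -0.03,"z": 0,"roll": 0,"hand": 1},{"x": 0,"y": -0.03,"z": 0,"roll": 0,"hand": 1},{"x": 0,"y": -0.03,"z": 0,"roll": 0,"hand": 1},{"x": 0,"y": -0.02,"z": 0,"roll": 0,"hand": 1},{"x": 0,"y": -0.016,"z": 0,"roll": 0,"hand": 1},{"x": 0,"y": 0,"z": 0,"roll": 0,"hand": 1},{"x": 0,"y": 0,"z": 0,"roll": 0,"hand": 1}]}}

```text
time: 14.3
eef_pos: [432.4, 29.7, 132.3]
tcp_rot: [1.0, -0.016, 0.0, 0.0]
force: [-0.4, -0.9, 0.9]
opening: 85.8
gripper_force: 0.0
```

```bash
python3 -c "
from t import *
to(433.4,28.8,4,268.1)"
```

```text
pos [432.4  29.7 132.3] yang 268.16 t 14.3 F [-0.4 -0.9  0.9] open 85.8 -> dtool mm [  1.    0.8 128.3] roll 0.001
```

>>> {"name": "apply_moves", "arguments": {"series": [{"x": 0.001,"y": 0.001,"z": 0.025,"roll": 0,"hand": 1},{"x": 0,"y": 0,"z": 0.03,"roll": 0,"hand": 1},{"x": 0,"y": 0,"z": 0.03,"roll": 0,"hand": 1},{"x": 0,"y": 0,"z": 0.025,"roll": 0,"hand": 1},{"x": 0,"y": 0,"z": 0.01,"roll": 0,"hand": 1},{"x": 0,"y": 0,"z": 0.007,"roll": 0,"hand": 1},{"x": 0,"y": 0,"z": 0,"roll": 0,"hand": 1},{"x": 0,"y": 0,"z": 0,"roll": 0,"hand": 0.6},{"x": 0,"y": 0,"z": 0,"roll": 0,"hand": 0.6},{"x": 0,"y": 0,"z": 0,"roll": 0,"hand": 0.6},{"x": 0,"y": 0,"z": 0,"roll": 0,"hand": 0.6}]}}

```text
time: 15.22
eef_pos: [434.6, 28.4, 6.6]
tcp_rot: [1.0, -0.016, 0.001, -0.0]
force: [-1.5, -1.2, 5.3]
opening: 60.0
gripper_force: 65.0
```

>>> {"name": "apply_moves", "arguments": {"series": [{"x": 0,"y": 0,"z": -0.005,"roll": 0,"hand": 0.6},{"x": 0,"y": 0,"z": -0.02,"roll": 0,"hand": 0.6},{"x": 0,"y": 0,"z": -0.025,"roll": 0,"hand": 0.6},{"x": 0,"y": 0,"z": -0.025,"roll": 0,"hand": 0.6},{"x": 0,"y": 0,"z": -0.025,"roll": 0,"hand": 0.6},{"x": 0,"y": 0,"z": 0,"roll": 0,"hand": 0.6},{"x": 0,"y": 0,"z": 0,"roll": 0,"hand": 0.6}]}}

```text
time: 15.8
eef_pos: [434.0, 28.6, 106.7]
tcp_rot: [1.0, -0.016, 0.001, -0.001]
force: [0.5, -0.8, -2.0]
opening: 60.1
gripper_force: 65.2
```

```bash
python3 -c "
from t import *
tins()
# store y=-80
to(608.9-80*.033,132.3-80,104,268.1)"
```

```text
tin px 233.5 309.7 r 26.7 [289.4 202.8  30. ]
tin px 292.9 288.4 r 48.1 [348.1  49.6  30. ]
tin px 249.2 255.0 r 12.4 [431.7 165.4  30. ]
pos [433.   28.3 105.4] yang 268.16 t 15.8 F [ 0.7  0.2 -1.6] open 60.1 -> dtool mm [172.4 -29.6   1.4] roll 0.001
```

>>> {"name": "apply_moves", "arguments": {"series": [{"x": 0.012,"y": -0.002,"z": 0,"roll": 0,"hand": 0.6},{"x": 0.025,"y": -0.005,"z": 0,"roll": 0,"hand": 0.6},{"x": 0.025,"y": -0.005,"z": 0,"roll": 0,"hand": 0.6},{"x": 0.025,"y": -0.005,"z": 0,"roll": 0,"hand": 0.6},{"x": 0.025,"y": -0.005,"z": 0,"roll": 0,"hand": 0.6},{"x": 0.025,"y": -0.004,"z": 0,"roll": 0,"hand": 0.6},{"x": 0.02,"y": -0.002,"z": 0,"roll": 0,"hand": 0.6},{"x": 0.015,"y": -0.002,"z": 0,"roll": 0,"hand": 0.6},{"x": 0,"y": 0,"z": 0.02,"roll": 0,"hand": 0.6},{"x": 0,"y": 0,"z": 0.02,"roll": 0,"hand": 0.6},{"x": 0,"y": 0,"z": 0,"roll": 0,"hand": 0.6},{"x": 0,"y": 0,"z": 0,"roll": 0,"hand": 0.6}]}}

```text
time: 16.85
eef_pos: [604.5, 52.1, 63.1]
tcp_rot: [1.0, -0.016, -0.003, 0.001]
force: [1.0, 0.5, -0.9]
opening: 59.6
gripper_force: 65.3
```

```bash
python3 -c "
from t import *
s=shot('side'); cv2.imwrite('pics/f.png',cv2.resize(s['pixels'][150:290,210:380],None,fx=4,fy=4))
to(608.9-80*.033,132.3-80,36,268.1)"
```

```text
pos [605.8  52.3  64.8] yang 268.19 t 16.9 F [ 0.3  0.6 -1.2] open 60.4 -> dtool mm [ 0.5 -0.  28.8] roll 0.002
```

View pics/f.png

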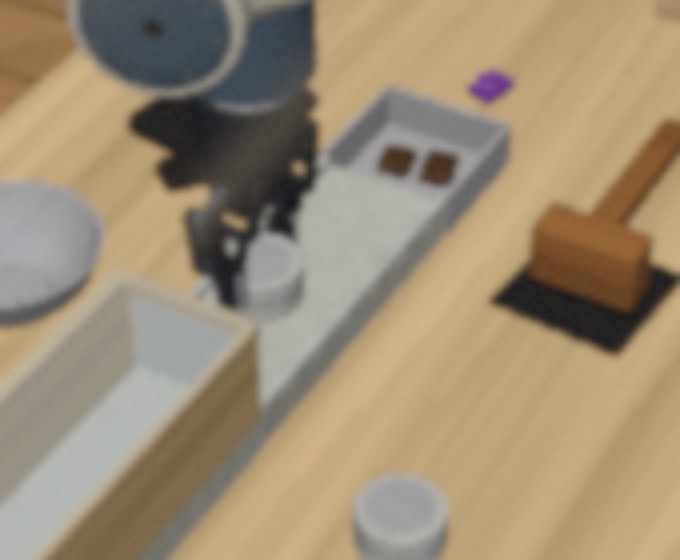

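The held tin is over the lane at (272,275). The scraper stands on the pad at (590,260). I lower and release.

>>> {"name": "apply_moves", "arguments": {"series": [{"x": 0,"y": 0,"z": 0.012,"roll": 0,"hand": 0.6},{"x": 0,"y": 0,"z": 0.01,"roll": 0,"hand": 0.6},{"x": 0,"y": 0,"z": 0.005,"roll": 0,"hand": 0.6},{"x": 0,"y": 0,"z": 0.002,"roll": 0,"hand": 0.6},{"x": 0,"y": 0,"z": 0,"roll": 0,"hand": 0.6},{"x": 0,"y": 0,"z": 0,"roll": 0,"hand": 0.88},{"x": 0,"y": 0,"z": 0,"roll": 0,"hand": 0.88},{"x": 0,"y": 0,"z": 0,"roll": 0,"hand": 0.88},{"x": 0,"y": 0,"z": -0.02,"roll": 0,"hand": 0.88},{"x": 0,"y": 0,"z": -0.03,"roll": 0,"hand": 0.88},{"x": 0,"y": 0,"z": -0.03,"roll": 0,"hand": 1},{"x": 0,"y": 0,"z": -0.016,"roll": 0,"hand": 1}]}}

```text
time: 17.9
eef_pos: [607.9, 52.6, 136.5]
tcp_rot: [1.0, -0.016, 0.003, -0.0]
force: [0.3, -0.3, 0.9]
opening: 85.4
gripper_force: 0.0
```

>>> {"name": "apply_moves", "arguments": {"series": [{"x": -0.012,"y": -0.008,"z": 0,"roll": 0,"hand": 1},{"x": -0.025,"y": -0.016,"z": 0,"roll": 0,"hand": 1},{"x": -0.025,"y": -0.016,"z": 0,"roll": 0,"hand": 1},{"x": -0.025,"y": -0.016,"z": 0,"roll": 0,"hand": 1},{"x": -0.025,"y": -0.016,"z": 0,"roll": 0,"hand": 1},{"x": -0.025,"y": -0.016,"z": 0,"roll": 0,"hand": 1},{"x": -0.025,"y": -0.015,"z": 0,"roll": 0,"hand": 1},{"x": -0.015,"y": -0.005,"z": 0,"roll": 0,"hand": 1},{"x": 0,"y": 0,"z": 0,"roll": 0,"hand": 1},{"x": 0,"y": 0,"z": 0,"roll": 0,"hand": 1}]}}

```text
time: 18.73
eef_pos: [432.5, 166.7, 133.0]
tcp_rot: [1.0, -0.015, 0.001, -0.0]
force: [-0.1, 0.2, -0.4]
opening: 85.2
gripper_force: 0.0
```

```bash
python3 -c "
from t import *
s=tins()
t=shot('side'); a=cv2.resize(s['pixels'][150:330,210:420],None,fx=2,fy=2); b=cv2.resize(t['pixels'][150:330,220:400],None,fx=2,fy=2)
cv2.imwrite('pics/g.png',np.hstack([a,b]))
to(432.,165.7,5,268.1)"
```

```text
tin px 216.0 286.0 r 33.0 [349.3 250.1  30. ]
pos [433.3 166.2 132.6] yang 268.18 t 18.8 F [ 0.8 -0.6 -0.3] open 85.3 -> dtool mm [ -1.4   0.6 127.6] roll 0.001
```

View pics/g.png

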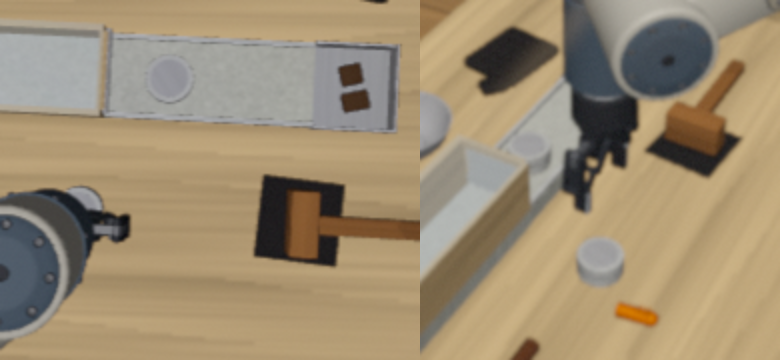

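Tin 1 lies in the lane at (169,78). The scraper block stands on the pad at (303,224). Tin 2 is unmoved at (600,258) in the side crop.

>>> {"name": "apply_moves", "arguments": {"series": [{"x": -0.001,"y": 0,"z": 0.025,"roll": 0,"hand": 1},{"x": 0,"y": 0,"z": 0.03,"roll": 0,"hand": 1},{"x": 0,"y": 0,"z": 0.03,"roll": 0,"hand": 1},{"x": 0,"y": 0,"z": 0.025,"roll": 0,"hand": 1},{"x": 0,"y": 0,"z": 0.01,"roll": 0,"hand": 1},{"x": 0,"y": 0,"z": 0.007,"roll": 0,"hand": 1},{"x": 0,"y": 0,"z": 0,"roll": 0,"hand": 1},{"x": 0,"y": 0,"z": 0,"roll": 0,"hand": 0.6},{"x": 0,"y": 0,"z": 0,"roll": 0,"hand": 0.6},{"x": 0,"y": 0,"z": 0,"roll": 0,"hand": 0.6},{"x": 0,"y": 0,"z": 0,"roll": 0,"hand": 0.6}]}}

```text
time: 19.75
eef_pos: [433.0, 166.9, 6.6]
tcp_rot: [1.0, -0.016, 0.001, -0.001]
force: [-0.9, 0.2, 5.1]
opening: 60.3
gripper_force: 65.0
```

>>> {"name": "apply_moves", "arguments": {"series": [{"x": 0,"y": 0,"z": -0.005,"roll": 0,"hand": 0.6},{"x": 0,"y": 0,"z": -0.02,"roll": 0,"hand": 0.6},{"x": 0,"y": 0,"z": -0.025,"roll": 0,"hand": 0.6},{"x": 0,"y": 0,"z": -0.025,"roll": 0,"hand": 0.6},{"x": 0,"y": 0,"z": -0.025,"roll": 0,"hand": 0.6},{"x": 0,"y": 0,"z": 0,"roll": 0,"hand": 0.6},{"x": 0,"y": 0,"z": 0,"roll": 0,"hand": 0.6}]}}

```text
time: 20.33
eef_pos: [432.3, 166.9, 106.8]
tcp_rot: [1.0, -0.016, 0.001, -0.001]
force: [-0.2, -0.8, -1.8]
opening: 60.2
gripper_force: 65.1
```

```bash
python3 -c "
from t import *
# store y=-172
to(608.9-172*.033,132.3-172,105,268.1)"
```

```text
pos [432.3 166.9 106.8] yang 268.17 t 20.3 F [-0.2 -0.8 -1.8] open 60.2 -> dtool mm [177.4 201.    1.7] roll 0.001
```

>>> {"name": "apply_moves", "arguments": {"series": [{"x": 0.01,"y": 0.012,"z": 0,"roll": 0,"hand": 0.6},{"x": 0.021,"y": 0.025,"z": 0,"roll": 0,"hand": 0.6},{"x": 0.022,"y": 0.025,"z": 0,"roll": 0,"hand": 0.6},{"x": 0.022,"y": 0.025,"z": 0,"roll": 0,"hand": 0.6},{"x": 0.022,"y": 0.025,"z": 0,"roll": 0,"hand": 0.6},{"x": 0.022,"y": 0.025,"z": 0,"roll": 0,"hand": 0.6},{"x": 0.022,"y": 0.025,"z": 0,"roll": 0,"hand": 0.6},{"x": 0.022,"y": 0.024,"z": 0,"roll": 0,"hand": 0.6},{"x": 0.014,"y": 0.015,"z": 0,"roll": 0,"hand": 0.6},{"x": 0,"y": 0,"z": 0.02,"roll": 0,"hand": 0.6},{"x": 0,"y": 0,"z": 0.02,"roll": 0,"hand": 0.6},{"x": 0,"y": 0,"z": 0,"roll": 0,"hand": 0.6}]}}

```text
time: 21.33
eef_pos: [598.4, -40.7, 59.4]
tcp_rot: [1.0, -0.017, -0.005, -0.0]
force: [-1.0, -0.1, -2.6]
opening: 59.9
gripper_force: 65.2
```

```bash
python3 -c "
from t import *
to(608.9-172*.033,132.3-172,36,268.1)"
```

```text
pos [598.4 -40.7  59.4] yang 268.05 t 21.3 F [-1.  -0.1 -2.6] open 59.9 -> dtool mm [ 5.1 -1.2 23.4] roll -0.001
```

>>> {"name": "apply_moves", "arguments": {"series": [{"x": 0,"y": 0,"z": 0,"roll": 0,"hand": 0.6},{"x": 0,"y": 0,"z": 0.012,"roll": 0,"hand": 0.6},{"x": 0,"y": 0,"z": 0.01,"roll": 0,"hand": 0.6},{"x": 0,"y": 0,"z": 0.005,"roll": 0,"hand": 0.6},{"x": 0,"y": 0,"z": 0.002,"roll": 0,"hand": 0.6},{"x": 0,"y": 0,"z": 0,"roll": 0,"hand": 0.6},{"x": 0,"y": 0,"z": 0,"roll": 0,"hand": 0.88},{"x": 0,"y": 0,"z": 0,"roll": 0,"hand": 0.88},{"x": 0,"y": 0,"z": 0,"roll": 0,"hand": 0.88},{"x": 0,"y": 0,"z": -0.02,"roll": 0,"hand": 0.88},{"x": 0,"y": 0,"z": -0.03,"roll": 0,"hand": 0.88},{"x": 0,"y": 0,"z": -0.03,"roll": 0,"hand": 1}]}}

```text
time: 22.33
eef_pos: [601.6, -40.5, 116.7]
tcp_rot: [1.0, -0.016, -0.001, 0.0]
force: [0.3, 0.6, 0.4]
opening: 84.3
gripper_force: 0.0
```

>>> {"name": "apply_moves", "arguments": {"series": [{"x": 0,"y": 0,"z": -0.016,"roll": 0.12,"hand": 1},{"x": 0,"y": 0,"z": 0,"roll": 0.12,"hand": 1},{"x": 0,"y": 0,"z": 0,"roll": 0.12,"hand": 1},{"x": 0,"y": 0,"z": 0,"roll": 0.12,"hand": 1},{"x": 0,"y": 0,"z": 0,"roll": 0.12,"hand": 1},{"x": 0,"y": 0,"z": 0,"roll": 0.12,"hand": 1},{"x": 0,"y": 0,"z": 0,"roll": 0.12,"hand": 1},{"x": 0,"y": 0,"z": 0,"roll": 0.12,"hand": 1},{"x": 0,"y": 0,"z": 0,"roll": 0.12,"hand": 1},{"x": 0,"y": 0,"z": 0,"roll": 0.12,"hand": 1},{"x": 0,"y": 0,"z": 0,"roll": 0.12,"hand": 1},{"x": 0,"y": 0,"z": 0,"roll": 0.12,"hand": 1}]}}

```text
time: 23.33
eef_pos: [602.4, -40.3, 132.5]
tcp_rot: [0.739, -0.673, 0.0, -0.0]
force: [0.4, -0.4, 0.2]
opening: 85.6
gripper_force: 0.0
```

>>> {"name": "apply_moves", "arguments": {"series": [{"x": 0,"y": 0,"z": 0,"roll": 0.065,"hand": 1},{"x": 0,"y": 0,"z": 0,"roll": 0.065,"hand": 1},{"x": 0.015,"y": 0.015,"z": 0,"roll": 0,"hand": 1},{"x": 0.025,"y": 0.025,"z": 0,"roll": 0,"hand": 1},{"x": 0.025,"y": 0.025,"z": 0,"roll": 0,"hand": 1},{"x": 0.025,"y": 0.025,"z": 0,"roll": 0,"hand": 1},{"x": 0.025,"y": 0.025,"z": 0,"roll": 0,"hand": 1},{"x": 0.025,"y": 0.025,"z": 0,"roll": 0,"hand": 1},{"x": 0.025,"y": 0.02,"z": 0,"roll": 0,"hand": 1},{"x": 0.02,"y": 0.015,"z": 0,"roll": 0,"hand": 1},{"x": 0,"y": 0,"z": 0,"roll": 0,"hand": 1},{"x": 0,"y": 0,"z": 0,"roll": 0,"hand": 1}]}}

```text
time: 24.33
eef_pos: [421.1, -220.6, 132.7]
tcp_rot: [-0.695, 0.719, -0.0, 0.0]
force: [-0.7, 0.4, -0.6]
opening: 85.7
gripper_force: 0.0
```

```bash
python3 -c "
from t import *
to(419.6,-231.6,32.4,178.1)
s=shot('top'); t=shot('side'); a=cv2.resize(s['pixels'][150:330,210:420],None,fx=2,fy=2); b=cv2.resize(t['pixels'][120:300,220:400],None,fx=2,fy=2)
cv2.imwrite('pics/i.png',np.hstack([a,b]))
O=np.array([608.9,132.3]);ey=np.array([.033,.9995]);ex=np.array([.9995,-.033])
H,S,V=cv2.split(cv2.cvtColor(s['pixels'],cv2.COLOR_BGR2HSV))
g=cv2.GaussianBlur(cv2.resize(s['pixels'][160:220,264:375],None,fx=4,fy=4,interpolation=cv2.INTER_CUBIC),(5,5),0)
c=cv2.HoughCircles(cv2.cvtColor(g,cv2.COLOR_BGR2GRAY),cv2.HOUGH_GRADIENT,1,80,param1=60,param2=15,minRadius=38,maxRadius=56)
for u,v,r in c[0]:
  p=onz(s,264+u/4,160+v/4,62)[:2]; print('tin store',(p-O)@ex,(p-O)@ey,'r px',r/4)"
```

```text
pos [ 421.1 -220.6  132.7] yang 178.09 t 24.3 F [-0.7  0.4 -0.6] open 85.7 -> dtool mm [ 11.    1.2 100.3] roll -0.000
tin store 0.1920081111729516 -80.63709703319017 r px 13.85
tin store -3.882727588073098 -173.48980970845926 r px 12.4
```

View pics/i.png

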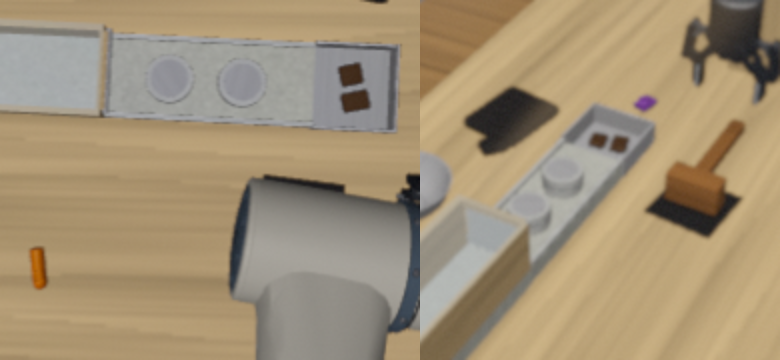

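Both tins are in the lane, at (169,78) and (242,82) in the top crop. I regrasp the scraper.

>>> {"name": "apply_moves", "arguments": {"series": [{"x": 0.011,"y": 0.001,"z": 0.01,"roll": 0,"hand": 1},{"x": 0,"y": 0,"z": 0.025,"roll": 0,"hand": 1},{"x": 0,"y": 0,"z": 0.025,"roll": 0,"hand": 1},{"x": 0,"y": 0,"z": 0.02,"roll": 0,"hand": 1},{"x": 0,"y": 0,"z": 0.013,"roll": 0,"hand": 1},{"x": 0,"y": 0,"z": 0.007,"roll": 0,"hand": 1},{"x": 0,"y": 0,"z": 0,"roll": 0,"hand": 0},{"x": 0,"y": 0,"z": 0,"roll": 0,"hand": 0},{"x": 0,"y": 0,"z": 0,"roll": 0,"hand": 0},{"x": 0,"y": 0,"z": 0,"roll": 0,"hand": 0},{"x": 0,"y": 0,"z": 0,"roll": 0,"hand": 0},{"x": 0,"y": 0,"z": 0,"roll": 0,"hand": 0}]}}

```text
time: 25.43
eef_pos: [420.9, -230.9, 33.0]
tcp_rot: [-0.696, 0.718, -0.001, 0.0]
force: [-0.3, 0.3, 2.1]
opening: 23.1
gripper_force: 61.5
```

>>> {"name": "apply_moves", "arguments": {"series": [{"x": 0,"y": 0,"z": 0,"roll": 0,"hand": 0},{"x": 0,"y": 0,"z": 0,"roll": 0,"hand": 0},{"x": 0,"y": 0,"z": -0.01,"roll": 0,"hand": 0},{"x": 0,"y": 0,"z": -0.02,"roll": 0,"hand": 0},{"x": 0,"y": 0,"z": -0.025,"roll": 0,"hand": 0},{"x": 0,"y": 0,"z": -0.025,"roll": 0,"hand": 0},{"x": 0,"y": 0,"z": -0.02,"roll": 0,"hand": 0},{"x": 0,"y": 0,"z": 0,"roll": 0,"hand": 0},{"x": 0,"y": 0,"z": 0,"roll": 0,"hand": 0}]}}

```text
time: 26.18
eef_pos: [420.6, -230.7, 132.7]
tcp_rot: [-0.696, 0.718, -0.001, 0.001]
force: [0.1, 0.5, -3.0]
opening: 22.8
gripper_force: 61.0
```

```bash
python3 -c "
from h import *
y=-240-106
to(608.9+y*.033,132.3+y,58.2,178.1)"
```

```text
pos [ 420.6 -230.7  132.7] yang 178.21 t 26.2 F [ 0.1  0.5 -3. ] open 22.8 -> dtool mm [ -22.5 -176.2   74.8] roll 0.002
```

>>> {"name": "apply_moves", "arguments": {"series": [{"x": -0.002,"y": -0.01,"z": 0,"roll": 0,"hand": 0},{"x": -0.003,"y": -0.022,"z": 0,"roll": 0,"hand": 0},{"x": -0.003,"y": -0.025,"z": 0,"roll": 0,"hand": 0},{"x": -0.003,"y": -0.025,"z": 0,"roll": 0,"hand": 0},{"x": -0.003,"y": -0.025,"z": 0,"roll": 0,"hand": 0},{"x": -0.003,"y": -0.025,"z": 0,"roll": 0,"hand": 0},{"x": -0.003,"y": -0.022,"z": 0,"roll": 0,"hand": 0},{"x": -0.002,"y": -0.022,"z": 0,"roll": 0,"hand": 0},{"x": 0,"y": 0,"z": 0.025,"roll": 0,"hand": 0},{"x": 0,"y": 0,"z": 0.025,"roll": 0,"hand": 0},{"x": 0,"y": 0,"z": 0.008,"roll": 0,"hand": 0},{"x": 0,"y": 0,"z": 0,"roll": 0,"hand": 0}]}}

```text
time: 27.18
eef_pos: [594.3, -213.5, 69.6]
tcp_rot: [-0.696, 0.718, 0.004, -0.003]
force: [-0.5, -0.2, -1.9]
opening: 23.2
gripper_force: 61.0
```

```bash
python3 -c "
from h import *
y=-240-106
to(608.9+y*.033,132.3+y,58.2,178.1)
s=shot('side'); cv2.imwrite('pics/j.png',cv2.resize(s['pixels'][140:270,220:370],None,fx=4,fy=4))"
```

```text
pos [ 594.3 -213.5   69.6] yang 178.21 t 27.2 F [-0.5 -0.2 -1.9] open 23.2 -> dtool mm [ 0.2 -3.3 11.4] roll 0.002
```

View pics/j.png

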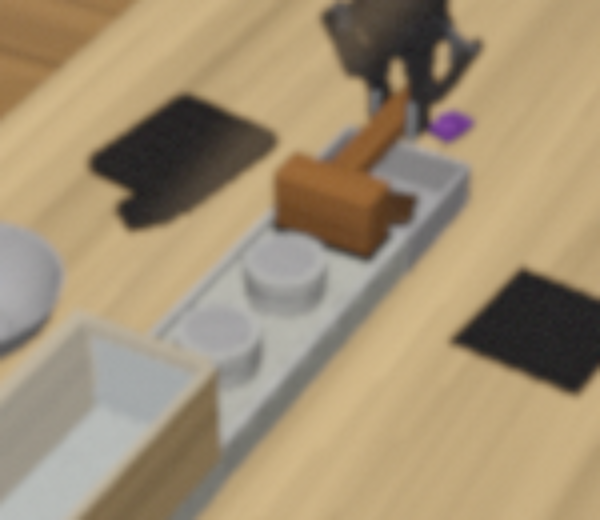

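The block sits behind both tins at (330,205), tins at (285,270) and (220,340). I lower it to the lane.

>>> {"name": "apply_moves", "arguments": {"series": [{"x": 0,"y": 0,"z": 0,"roll": 0,"hand": 0},{"x": 0,"y": 0,"z": 0.006,"roll": 0,"hand": 0},{"x": 0,"y": 0,"z": 0.005,"roll": 0,"hand": 0},{"x": 0,"y": 0,"z": 0.004,"roll": 0,"hand": 0},{"x": 0,"y": 0,"z": 0,"roll": 0,"hand": 0},{"x": 0,"y": 0,"z": 0,"roll": 0,"hand": 0},{"x": 0,"y": 0,"z": 0,"roll": 0,"hand": 0}]}}

```text
time: 27.82
eef_pos: [597.1, -214.2, 59.6]
tcp_rot: [-0.696, 0.718, -0.0, 0.0]
force: [0.2, 0.2, -1.6]
opening: 22.9
gripper_force: 61.1
```

```bash
python3 -c "
from h import *
y=50-106
to(608.9+y*.033,132.3+y,58.2,178.1)"
```

```text
pos [ 597.1 -214.2   59.6] yang 178.23 t 27.8 F [ 0.2  0.2 -1.6] open 22.9 -> dtool mm [-290.7   -1.     1.4] roll 0.002
```

>>> {"name": "apply_moves", "arguments": {"series": [{"x": -0.004,"y": 0,"z": 0,"roll": 0,"hand": 0},{"x": -0.008,"y": 0,"z": 0,"roll": 0,"hand": 0},{"x": -0.01,"y": 0,"z": 0,"roll": 0,"hand": 0},{"x": -0.01,"y": 0,"z": 0,"roll": 0,"hand": 0},{"x": -0.01,"y": 0,"z": 0,"roll": 0,"hand": 0},{"x": -0.01,"y": 0,"z": 0,"roll": 0,"hand": 0},{"x": -0.01,"y": 0,"z": 0,"roll": 0,"hand": 0},{"x": -0.01,"y": 0,"z": 0,"roll": 0,"hand": 0},{"x": -0.01,"y": 0,"z": 0,"roll": 0,"hand": 0},{"x": -0.01,"y": 0,"z": 0,"roll": 0,"hand": 0},{"x": -0.01,"y": 0,"z": 0,"roll": 0,"hand": 0},{"x": -0.01,"y": 0,"z": 0,"roll": 0,"hand": 0}]}}

```text
time: 28.82
eef_pos: [600.5, -101.5, 59.4]
tcp_rot: [-0.696, 0.718, -0.0, -0.0]
force: [0.7, -1.9, -0.5]
opening: 22.8
gripper_force: 61.4
```

>>> {"name": "apply_moves", "arguments": {"series": [{"x": -0.01,"y": 0,"z": 0,"roll": 0,"hand": 0},{"x": -0.01,"y": 0,"z": 0,"roll": 0,"hand": 0},{"x": -0.01,"y": 0,"z": 0,"roll": 0,"hand": 0},{"x": -0.01,"y": 0,"z": 0,"roll": 0,"hand": 0},{"x": -0.01,"y": 0,"z": 0,"roll": 0,"hand": 0},{"x": -0.01,"y": 0,"z": 0,"roll": 0,"hand": 0},{"x": -0.01,"y": 0,"z": 0,"roll": 0,"hand": 0},{"x": -0.01,"y": 0,"z": 0,"roll": 0,"hand": 0},{"x": -0.01,"y": 0,"z": 0,"roll": 0,"hand": 0},{"x": 0,"y": 0,"z": 0,"roll": 0,"hand": 0}]}}

```text
time: 29.65
eef_pos: [603.3, -10.0, 59.2]
tcp_rot: [-0.697, 0.717, 0.0, 0.0]
force: [-0.2, -0.2, 0.2]
opening: 23.0
gripper_force: 61.3
```

```bash
python3 -c "
from h import *
y=57-106
to(608.9+y*.033,132.3+y,58.2,178.1)
s=shot('side'); cv2.imwrite('pics/k.png',cv2.resize(s['pixels'][160:330,170:350],None,fx=3.4,fy=3.4))"
```

```text
pos [603.3 -10.   59.2] yang 178.3 t 29.6 F [-0.2 -0.2  0.2] open 23.0 -> dtool mm [-93.4  -1.2   1.1] roll 0.004
```

View pics/k.png

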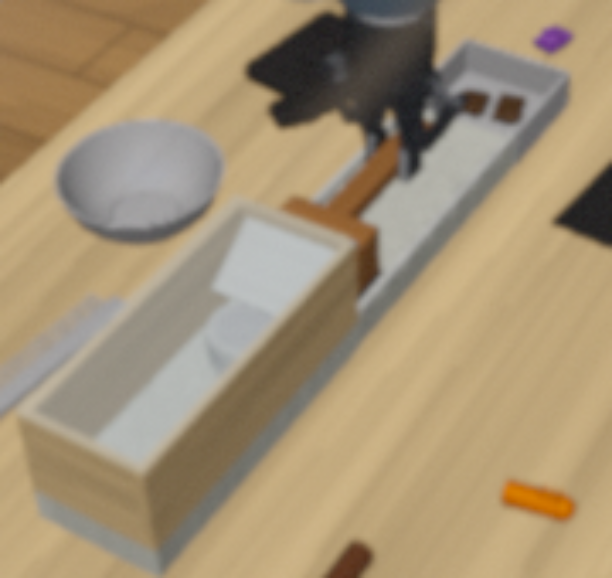

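Tin 1 is inside at (235,335), the flap rests on tin 2, and the block at (330,235) reaches the doorway. I push on.

>>> {"name": "apply_moves", "arguments": {"series": [{"x": -0.004,"y": -0.001,"z": 0,"roll": 0.003,"hand": 0},{"x": -0.008,"y": 0,"z": 0,"roll": 0,"hand": 0},{"x": -0.01,"y": 0,"z": 0,"roll": 0,"hand": 0},{"x": -0.01,"y": 0,"z": 0,"roll": 0,"hand": 0},{"x": -0.01,"y": 0,"z": 0,"roll": 0,"hand": 0},{"x": -0.01,"y": 0,"z": 0,"roll": 0,"hand": 0},{"x": -0.01,"y": 0,"z": 0,"roll": 0,"hand": 0},{"x": -0.01,"y": 0,"z": 0,"roll": 0,"hand": 0},{"x": -0.01,"y": 0,"z": 0,"roll": 0,"hand": 0},{"x": -0.006,"y": 0,"z": 0,"roll": 0,"hand": 0},{"x": -0.004,"y": 0,"z": 0,"roll": 0,"hand": 0},{"x": 0,"y": 0,"z": 0,"roll": 0,"hand": 0}]}}

```text
time: 30.7
eef_pos: [607.4, 81.0, 59.2]
tcp_rot: [-0.695, 0.719, 0.0, 0.0]
force: [0.2, 0.6, -0.6]
opening: 22.8
gripper_force: 61.4
```

```bash
python3 -c "
from h import *
y=57-106
to(608.9+y*.033,132.3+y,58.2,178.1)"
```

```text
pos [607.4  81.   59.2] yang 178.1 t 30.7 F [ 0.2  0.6 -0.6] open 22.8 -> dtool mm [-2.3  0.2  1. ] roll 0.000
```

>>> {"name": "apply_moves", "arguments": {"series": [{"x": 0.005,"y": 0,"z": 0,"roll": 0,"hand": 0},{"x": 0.01,"y": 0,"z": 0,"roll": 0,"hand": 0},{"x": 0.012,"y": 0,"z": 0,"roll": 0,"hand": 0},{"x": 0.012,"y": 0,"z": 0,"roll": 0,"hand": 0},{"x": 0.012,"y": 0,"z": 0,"roll": 0,"hand": 0},{"x": 0.012,"y": 0,"z": 0,"roll": 0,"hand": 0},{"x": 0.012,"y": 0,"z": 0,"roll": 0,"hand": 0},{"x": 0.012,"y": 0,"z": 0,"roll": 0,"hand": 0},{"x": 0.012,"y": 0,"z": 0,"roll": 0,"hand": 0},{"x": 0.012,"y": 0,"z": 0,"roll": 0,"hand": 0},{"x": 0.012,"y": 0,"z": 0,"roll": 0,"hand": 0},{"x": 0.012,"y": 0,"z": 0,"roll": 0,"hand": 0}]}}

```text
time: 31.7
eef_pos: [602.6, -56.5, 59.2]
tcp_rot: [-0.695, 0.719, 0.0, -0.0]
force: [0.1, 1.1, 0.5]
opening: 23.0
gripper_force: 61.4
```

>>> {"name": "apply_moves", "arguments": {"series": [{"x": 0.005,"y": 0,"z": 0,"roll": 0,"hand": 0},{"x": 0,"y": 0,"z": -0.02,"roll": 0,"hand": 0},{"x": 0,"y": 0,"z": -0.025,"roll": 0,"hand": 0},{"x": 0,"y": 0,"z": -0.025,"roll": 0,"hand": 0},{"x": 0,"y": 0,"z": -0.015,"roll": 0,"hand": 0},{"x": 0,"y": 0,"z": 0,"roll": 0,"hand": 0},{"x": 0,"y": 0,"z": 0,"roll": 0,"hand": 0}]}}

```text
time: 32.28
eef_pos: [602.5, -60.3, 144.2]
tcp_rot: [-0.695, 0.719, 0.0, 0.0]
force: [-0.4, -0.0, -3.7]
opening: 22.9
gripper_force: 61.1
```

```bash
python3 -c "
from h import *
to(420,-231,144,178.1)
s=shot('side'); t=shot('top')
cv2.imwrite('pics/l.png',np.hstack([cv2.resize(s['pixels'][180:330,170:310],None,fx=2.7,fy=2.7),cv2.resize(t['pixels'][140:290,145:295],None,fx=2.7,fy=2.7)]))"
```

```text
pos [602.5 -60.3 144.2] yang 178.05 t 32.3 F [-0.4 -0.  -3.7] open 22.9 -> dtool mm [176.9 176.6   0. ] roll -0.001
```

View pics/l.png

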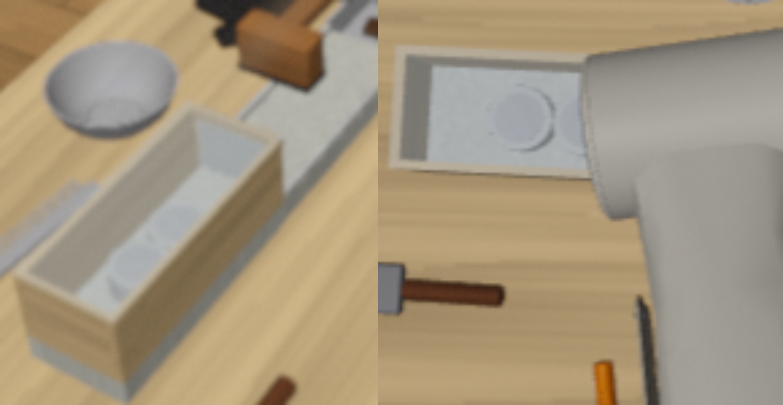

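Both tins are inside the box at (135,265) and (180,222). The flap hangs shut at (232,155). I park the scraper.

>>> {"name": "apply_moves", "arguments": {"series": [{"x": 0.01,"y": 0.01,"z": 0,"roll": 0,"hand": 0},{"x": 0.02,"y": 0.02,"z": 0,"roll": 0,"hand": 0},{"x": 0.024,"y": 0.024,"z": 0,"roll": 0,"hand": 0},{"x": 0.024,"y": 0.024,"z": 0,"roll": 0,"hand": 0},{"x": 0.024,"y": 0.024,"z": 0,"roll": 0,"hand": 0},{"x": 0.024,"y": 0.024,"z": 0,"roll": 0,"hand": 0},{"x": 0.024,"y": 0.024,"z": 0,"roll": 0,"hand": 0},{"x": 0.017,"y": 0.017,"z": 0,"roll": 0,"hand": 0},{"x": 0.01,"y": 0.01,"z": 0,"roll": 0,"hand": 0},{"x": 0,"y": 0,"z": 0.025,"roll": 0,"hand": 0},{"x": 0,"y": 0,"z": 0.025,"roll": 0,"hand": 0},{"x": 0,"y": 0,"z": 0.025,"roll": 0,"hand": 0}]}}

```text
time: 33.38
eef_pos: [419.2, -231.2, 67.8]
tcp_rot: [-0.695, 0.719, 0.0, 0.0]
force: [0.2, 0.4, -2.4]
opening: 22.8
gripper_force: 61.0
```

>>> {"name": "apply_moves", "arguments": {"series": [{"x": 0,"y": 0,"z": 0.02,"roll": 0,"hand": 0},{"x": 0,"y": 0,"z": 0.007,"roll": 0,"hand": 0},{"x": 0,"y": 0,"z": 0.005,"roll": 0,"hand": 0},{"x": 0,"y": 0,"z": 0.003,"roll": 0,"hand": 0},{"x": 0,"y": 0,"z": 0.001,"roll": 0,"hand": 0},{"x": 0,"y": 0,"z": 0,"roll": 0,"hand": 0},{"x": 0,"y": 0,"z": 0,"roll": 0,"hand": 0}]}}

```text
time: 33.97
eef_pos: [420.4, -231.3, 34.2]
tcp_rot: [-0.695, 0.719, -0.001, 0.0]
force: [-0.1, 0.6, -1.5]
opening: 23.0
gripper_force: 61.1
```

>>> {"name": "apply_moves", "arguments": {"series": [{"x": 0,"y": 0,"z": 0.001,"roll": 0,"hand": 0},{"x": 0,"y": 0,"z": 0,"roll": 0,"hand": 0},{"x": 0,"y": 0,"z": 0,"roll": 0,"hand": 0.5},{"x": 0,"y": 0,"z": 0,"roll": 0,"hand": 1},{"x": 0,"y": 0,"z": 0,"roll": 0,"hand": 1},{"x": 0,"y": 0,"z": 0,"roll": 0,"hand": 1},{"x": 0,"y": 0,"z": 0,"roll": 0,"hand": 1},{"x": 0,"y": 0,"z": -0.02,"roll": 0,"hand": 1},{"x": 0,"y": 0,"z": -0.03,"roll": 0,"hand": 1},{"x": 0,"y": 0,"z": -0.04,"roll": 0,"hand": 1},{"x": 0,"y": 0,"z": -0.04,"roll": 0,"hand": 1},{"x": 0,"y": 0,"z": -0.03,"roll": 0,"hand": 1}]}}

```text
time: 34.97
eef_pos: [420.1, -231.6, 195.8]
tcp_rot: [-0.695, 0.719, -0.002, 0.001]
force: [1.4, -0.0, -0.3]
opening: 85.6
gripper_force: 0.0
```

>>> {"name": "apply_moves", "arguments": {"series": [{"x": 0.02,"y": 0.01,"z": 0,"roll": 0,"hand": 1},{"x": 0.03,"y": 0.015,"z": 0,"roll": 0,"hand": 1},{"x": 0.03,"y": 0.015,"z": 0,"roll": 0,"hand": 1},{"x": 0.03,"y": 0.015,"z": 0,"roll": 0,"hand": 1},{"x": 0.03,"y": 0.015,"z": 0,"roll": 0,"hand": 1},{"x": 0.02,"y": 0.01,"z": 0,"roll": 0,"hand": 1},{"x": 0,"y": 0,"z": 0,"roll": 0,"hand": 1},{"x": 0,"y": 0,"z": 0,"roll": 0,"hand": 1},{"x": 0,"y": 0,"z": 0,"roll": 0,"hand": 1}]}}

```text
time: 35.72
eef_pos: [334.2, -388.1, 192.1]
tcp_rot: [-0.695, 0.719, 0.0, 0.0]
force: [-0.6, -0.1, 0.3]
opening: 85.4
gripper_force: 0.0
```

```bash
python3 -c "
from h import *
s=shot('side'); t=shot('top')
cv2.imwrite('pics/m.png',np.hstack([cv2.resize(s['pixels'][150:330,180:370],None,fx=2,fy=2),cv2.resize(t['pixels'][140:320,210:420],None,fx=2,fy=2)]))"
```

```text
(no output)
```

View pics/m.png

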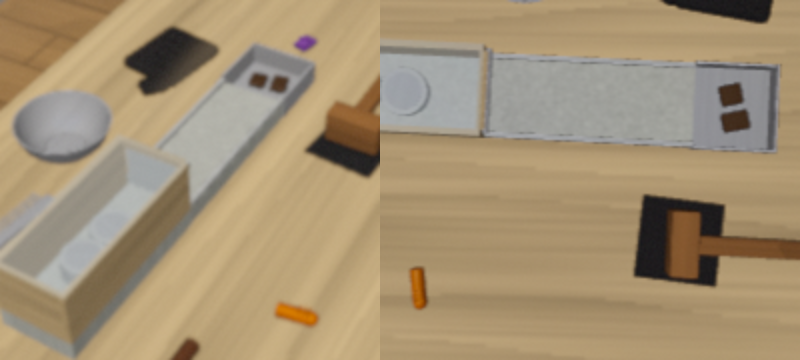

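The picture shows the tins in the box behind the shut flap, with tin 2 at (406,92). The clods are in the tray at (731,95) and (735,121), the block is on the pad at (684,243), and the other things are unmoved.

```bash
python3 -c "
from plant import ctrl
print(ctrl.finish_job())"
```

```text
the job is handed in; nothing more can be done
None
```

The job is handed in at about 36 s of the 208 s; no verdict came back, but the last pictures show both clods in the tray, both tins in the store behind the shut flap, and the scraper standing on the pad.

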